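# Oil dropper from the drawer behind the stain bottles

### The arm

A 7-joint arm with a two-finger parallel gripper is mounted at the origin on a cart in front of the work surface, level with it; the furniture and walls round the work are solid. World frame = base frame: x ahead of the robot, y to its left, z up, the work surface at z = 0. Lengths are in m, angles in rad, forces in N, time in s.
With the tool pointing down it reaches from about 0.4 to 0.85 m from the base axis. Payload 10.4 kg.
Tool frame: the origin (TCP) lies on the centre line of the jaws, within the pads' length; the fingertips stand 17 mm ahead of it and the grasp point (between the pads) lies 2 mm behind it; z points along the fingers, y is the line along which they close (so a half turn about z gives the same grasp; the last joint's range is limited). The gripper opens to 85 mm and grips with 20 to 120 N. Pads are 22 mm wide; open, the fingers measure 114 mm over their backs; the gripper's body (76 mm by 85 mm) begins 54 mm behind the grasp point. The pads swing forward as they close: fully open they stand 13 mm farther back than shut.
Start: joints at [-1.166, 0.332, -0.065, 1.46, 0.022, 1.35, -0.088], TCP at [0.259, 0.569, 0.21] pointing down, gripper open.
Joint ranges: [-2.6, 2.6], [-0.5, 2.12], [-1.47, 1.34], [0.16, 2.42], [-1.27, 4.41], [0.06, 2.06], [-2.6, 2.6]. Speed limits (rad/s): [2.22, 2.22, 2.79, 2.79, 3.14, 3.14, 3.14].

### API

Orientations are given as a unit quaternion [x, y, z, w].
In Python, from workcell import get_obs, optics, job gives the robot as it stands. The module is installed in compiled form; this text tells all that it offers.
- The arm moves only by the tool send_rows, never from a script. Its argument "plan" is a list that holds one entry, the list of rows, each a list of 7 numbers: the turn, a rotation vector about the tool's x, y, z in units of 1.5 rad (1.0 is 1.5 rad), then the shift along the tool's x, y, z in units of 20 cm (1.0 is 20 cm), then the opening, from 0 (shut) to 1 (fully open). A call has 1 to 20 rows; each row shifts and turns the commanded pose from where the row before left it, along the tool's axes as they then stand; what a row does not reach is not made up. A row lasts 1/12 s, in which the tool goes at most 41.7 mm and 7.16 degrees, less where a joint would pass 70% of its speed; a pose out of reach is approached as far as the arm can. A call with a number of a shift or a turn outside -1 to 1 is refused whole. A call with a gripper value outside its range is refused whole. The fingers move at their own pace and stop on an object; "squeeze" is the grip in N (left out, the last holds). Time passes only in rows, so rows that do not move let the fingers close. It gives the time, the measured TCP pose, the force, the opening and the grip force at its end, in the units of the state.
- get_obs(): the state, without advancing time (a new reading comes with each control period).
- optics.camera(name): name is "scene" or "top" or "wrist"; returns the picture (420x560x3 uint8, red, green, blue); there is no depth.
- optics.get_calibration(name): a dict with "intrinsics" (3x3 intrinsics, pixels), "world_from_camera" (4x4, takes a point from camera to world coordinates); the wrist camera has in their place "T_tool_cam" (4x4, takes a point from camera to tool coordinates, whose origin is the TCP and whose axes are the flange's). Camera axes: x right, y up, looking along -z (the intrinsics and any distortion apply to the point x, -y, -z); pixel columns grow to the right and rows downward; lengths in m; the calibration is good to about 2 mm. A picture is of the moment at which its call begins: read the wrist's pose just before it. get_calibration takes no time and is no camera call.
- job.hand_in(): hands the job in; it is judged then, once.
The state is a dict: "clock": time; "joint_pos": joint angles; "joint_velocities": joint speeds; "tau": joint torques, N m; "position": TCP position; "ee_rot": TCP orientation; "ft_force": force on the tool from outside, world axes, zero at the start; "torque": the same for the moment, N m; "grip_width": opening from 0.0 (shut) to 1.0 (fully open); "grasp_force": force on a finger pad.
Only numpy, scipy, OpenCV 4.12 (cv2) and the standard library are available. Lean on these libraries where they do the work, as an engineer would, in place of code of your own. Each camera call takes 0.05 s, during which the arm holds its last target. There are 200 camera calls.

### The job

I need the immersion oil for the microscope, but the two bottles stand in the way of the clear drawer. Stand both upright in the steel tray, pull the drawer open, take out the brown oil dropper with the black cap and stand it fully down in the round socket of the blue block; then shut the drawer fully and put each of the two bottles back upright on the very spot where it stood. Leave the white bottle standing in the drawer, tip nothing over, and do not shift the timer.

Things in the scene. Friction and masses are not known exactly. Their poses are not given: they have to be found in the camera images.
- drawer_case: Clear acrylic one-drawer case, fixed, 104 mm deep (x), 210 wide (y), 84 high, with a clear top. Origin: centre of its underside; front faces its -x. Drawer: white floor 12 mm above the worktop, inside 192 mm wide, 94 long; side and back walls to 52 mm and clear front panel to 77 mm above the worktop; panel's outer face at x = -58 mm when shut. Bottles in it can be lifted only with the drawer out.
- drawer (a joint): How far the drawer is out (m): 0 = fully shut, 0.09 = fully out at its stop; it slides along the case's -x, needs about 1 N and stays where it is left. It may start up to 10 mm ajar.
- knob (a point): Centre of the steel knob's head on the drawer front: a round head 21 mm in diameter, 13 mm long along the case's x, 45 mm above the worktop; this point is 23 mm in front of the front panel and moves with the drawer. Grasp it from above with the fingers either side (along the case's y).
- stain_bottle: Brown closed bottle with a black cap, 36 mm diameter, 85 mm high, standing in front of the drawer. Origin: centre of its underside, z up.
- buffer_bottle: White closed bottle with a white cap and a dark blue band, 35 mm diameter, 78 mm high, standing in front of the drawer. Origin: centre of its underside, z up.
- oil_dropper: Small brown oil dropper bottle with a black cap and white label, 24 mm diameter, 58 mm high, standing in the drawer. Origin: centre of its underside, z up.
- white_dropper: Small white bottle with a ribbed white cap, 24 mm diameter, 57 mm high, standing beside the oil dropper in the drawer; it stays there. Origin: centre of its underside, z up.
- steel_tray: Shallow steel tray fixed on the worktop, 120 mm (its x) by 190 mm (its y), rim 16 mm high, flat floor 3 mm above the worktop. Origin: centre of its underside.
- oil_block_hole0 (a point): Centre of the mouth of the round socket in the blue block: 36 mm in diameter, 16 mm deep, mouth 26 mm above the worktop, rim chamfered 3 mm. The block is fixed, 70 mm (x) by 120 mm (y); besides the round socket it has an oblong well that is not used.
- bench_timer: White bench timer with red and blue keys, 62 x 62 x 17 mm, lying loose near the bottles; leave it. Origin: centre of its underside.

How it is judged:
By the outcome, as a careful person would: the job done as asked, in the order asked, and still so for the second after the job is handed in, with the robot touching nothing.
It also fails if it takes over 141 s, if anything falls off the work surface, if the arm or the gripper's body presses on something with over 40 N, if the wrist force passes 120 N, or if a joint passes its speed limit or range.

## Working session

There is one attempt and no reset: what is moved stays moved. The work goes in short steps, Python scripts to look and compute and a tool call to move; the robot and the scene stay as the last step left them, time stands still between calls to the robot, and variables do not carry over. Pictures are saved under pics/ and viewed, at most 14 in all, crops included, and the job is handed in when it is done.

Besides the shell and the picture viewer there is one more tool, called in YAML: its name, and indented under it one key for each argument. send_rows: Moves the arm, as the interface text tells. Its arguments: {"type":"object","properties":{"plan":{"type":"array"},"squeeze":{"type":"number"}},"required":["plan"]}

```bash
mkdir -p pics; cat > h.py <<'E'
import numpy as np, cv2
from workcell import get_obs, optics, job
from scipy.spatial.transform import Rotation as R
def ray(cal,u,v,T=None):
    K=np.array(cal["intrinsics"]);T=np.array(cal["world_from_camera"]) if T is None else T
    d=np.linalg.inv(K)@[u,v,1];d=np.array([d[0],-d[1],-d[2]])
    return T[:3,3],T[:3,:3]@d
def onz(cal,u,v,z,T=None):
    o,d=ray(cal,u,v,T);return o+d*(z-o[2])/d[2]
def wristT(o,cal):
    T=np.eye(4);T[:3,:3]=R.from_quat(o["ee_rot"]).as_matrix();T[:3,3]=o["position"]
    return T@np.array(cal["T_tool_cam"])
def proj(cal,p,T=None):
    K=np.array(cal["intrinsics"]);T=np.array(cal["world_from_camera"]) if T is None else T
    q=np.linalg.inv(T)@np.append(p,1);q=K@[q[0],-q[1],-q[2]];return q[:2]/q[2]
def save(n,im): cv2.imwrite("pics/"+n+".png",im[:,:,::-1])
E
python3 - <<'E'
from h import *
o=get_obs();print({k:np.round(v,4).tolist() for k,v in o.items()})
for n in ["scene","top","wrist"]:
    c=optics.get_calibration(n);print(n,{k:np.round(v,4).tolist() if not isinstance(v,str) else v for k,v in c.items()})
    save(n+"0",optics.camera(n))
E
```

```text
{'clock': 0.0, 'joint_pos': [-1.1656, 0.3329, -0.0647, 1.461, 0.0216, 1.3499, -0.0885], 'joint_velocities': [0.0011, -0.0002, -0.0009, 0.0002, 0.0003, 0.0007, 0.0001], 'tau': [-0.0002, -62.5459, 0.0489, -39.161, 0.0162, 0.01, -0.0], 'position': [0.2591, 0.5683, 0.2093], 'ee_rot': [0.2122, 0.9772, -0.0007, -0.0001], 'ft_force': [-0.3649, 0.225, -0.3126], 'torque': [-0.0096, 0.0414, 0.0267], 'grasp_force': 0.0, 'grip_width': 0.9944}
scene {'intrinsics': [[528.9777, 0.0, 268.3726], [0.0, 528.9777, 209.2505], [0.0, 0.0, 1.0]], 'world_from_camera': [[0.8262, 0.4241, -0.3709, 0.0777], [-0.5632, 0.6053, -0.5625, -0.6855], [-0.0141, 0.6736, 0.739, 1.0143], [0.0, 0.0, 0.0, 1.0]]}
top {'intrinsics': [[432.5705, 0.0, 285.2067], [0.0, 432.5705, 206.8392], [0.0, 0.0, 1.0]], 'world_from_camera': [[0.0026, 0.9932, -0.1167, 0.4285], [-0.9997, 0.0, -0.0226, 0.0128], [-0.0224, 0.1168, 0.9929, 1.0996], [0.0, 0.0, 0.0, 1.0]]}
wrist {'intrinsics': [[309.88, 0.0, 276.586], [0.0, 309.88, 211.0288], [0.0, 0.0, 1.0]], 'T_tool_cam': [[0.0011, 0.9509, 0.3095, 0.0788], [1.0, -0.001, -0.0003, -0.0003], [0.0, 0.3095, -0.9509, -0.1636], [0.0, 0.0, 0.0, 1.0]]}
```

View pics/scene0.png

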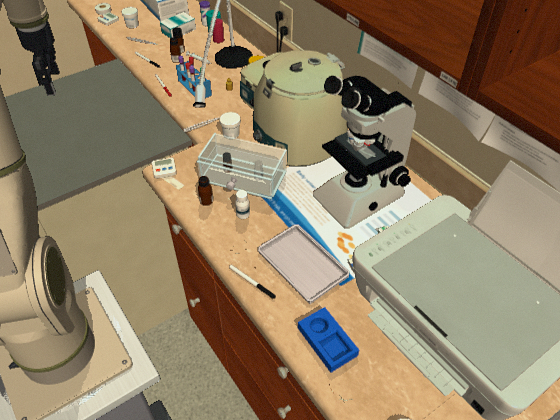

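View pics/top0.png

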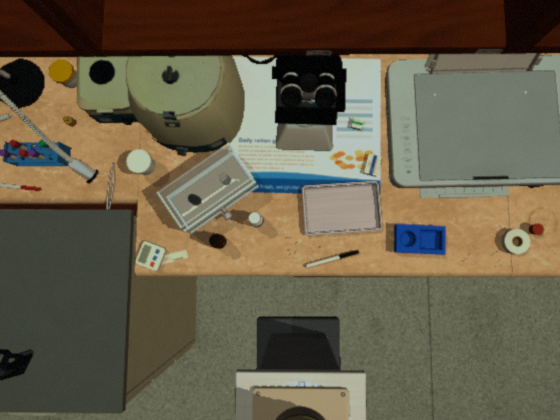

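The scene picture shows the case at about (242,163), the stain bottle at (205,190), the buffer bottle at (242,203), the tray at (303,262) and the block socket at (320,325). In the top picture the stain bottle is at (218,241), the buffer bottle at (256,219), the knob at about (226,215), the tray at (342,208), the socket at (407,239) and the timer at (151,256).

```bash
python3 - <<'E'
from h import *
t=cv2.imread("pics/top0.png");s=cv2.imread("pics/scene0.png")
cv2.imwrite("pics/c1.png",cv2.resize(t[140:270,130:290],None,fx=4.5,fy=4.5,interpolation=cv2.INTER_CUBIC))
cv2.imwrite("pics/c2.png",cv2.resize(s[120:225,150:300],None,fx=5,fy=5,interpolation=cv2.INTER_CUBIC))
ct=optics.get_calibration("top");cs=optics.get_calibration("scene")
# block: blue mask; tray via rough
h=cv2.cvtColor(t,cv2.COLOR_BGR2HSV)
m=cv2.inRange(h,(105,150,60),(125,255,255));m[:,:385]=0;m[:,460:]=0
c=max(cv2.findContours(m,0,2)[0],key=cv2.contourArea);r=cv2.minAreaRect(c);print("block",r)
for b in cv2.boxPoints(r):print(b,onz(ct,*b,0.026)[:2].round(4))
for n,u,v,z in [("socket",407,239,.026),("stain",218,241,.085),("buf",256,219,.078),("knob",226,215,.045)]:print(n,onz(ct,u,v,z).round(4))
for b in [(303,186),(379,183),(382,232),(305,236)]:print("tray",onz(ct,*b,.016)[:2].round(4))
E
```

```text
block ((420.0047607421875, 238.8801727294922), (49.08075714111328, 27.498014450073242), 2.2906100749969482)
[394.93445 251.63736] [ 0.444  -0.2326]
[396.0335  224.16132] [ 0.5116 -0.2371]
[445.07507 226.12299] [ 0.5069 -0.3573]
[443.976   253.59903] [ 0.4395 -0.3519]
socket [ 0.475 -0.263  0.026]
stain [0.467  0.1936 0.085 ]
buf [0.5196 0.1053 0.078 ]
knob [0.5323 0.1823 0.045 ]
tray [ 0.6091 -0.0075]
tray [ 0.6166 -0.1995]
tray [ 0.4928 -0.2041]
tray [ 0.4825 -0.0123]
```

View pics/c1.png

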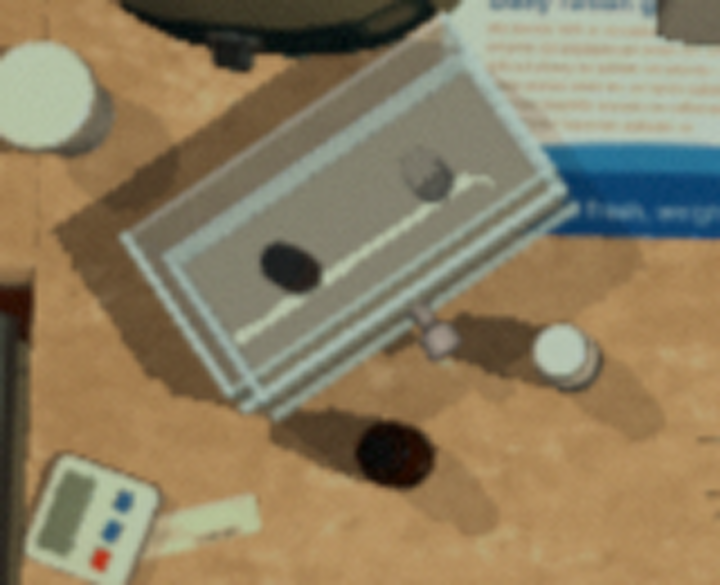

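View pics/c2.png

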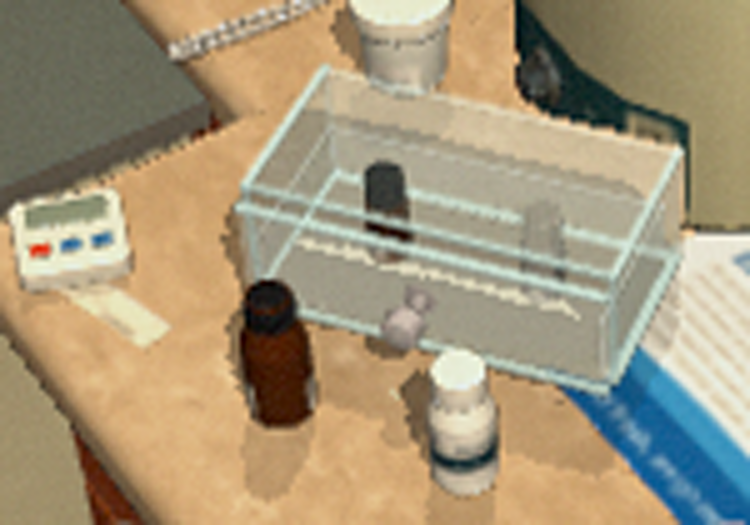

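The crops show the stain cap at c1 (388,452), c2 (268,292), the buffer cap at c1 (560,352), c2 (460,368), and the knob head at c1 (438,338), c2 (404,330). The oil cap, seen through the case top, is at c1 (290,267), c2 (385,175). The white dropper is at c1 (427,172), c2 (543,215), and the case top front corners are at c1 (240,405) and (565,190).

```bash
cat >> h.py <<'E'
def tri(rs):
    A=np.zeros((3,3));b=np.zeros(3)
    for o,d in rs:
        d=d/np.linalg.norm(d);P=np.eye(3)-np.outer(d,d);A+=P;b+=P@o
    p=np.linalg.solve(A,b);return p,[np.linalg.norm((np.eye(3)-np.outer(d,d)/(d@d))@(p-o)) for o,d in rs]
E
python3 - <<'E'
from h import *
ct=optics.get_calibration("top");cs=optics.get_calibration("scene")
f1=lambda x,y:(130+x/4.5-.4,140+y/4.5-.4); f2=lambda x,y:(150+x/5-.4,120+y/5-.4)
for n,a,b,z in [("stain",(388,452),(268,292),.085),("buf",(560,352),(460,368),.078),("knob",(438,338),(404,330),.045),("oilcap",(283,263),(385,172),.07),("white",(420,165),(543,208),.069)]:
    p,e=tri([ray(ct,*f1(*a)),ray(cs,*f2(*b))]);print(n,p.round(4),np.round(e,4),"top@z",onz(ct,*f1(*a),z).round(4)[:2],"scene@z",onz(cs,*f2(*b),z).round(4)[:2])
for n,a,z in [("caseFL",(240,405),.084),("caseFR",(567,190),.084),("caseBR",(447,15),.084),("caseBL",(125,237),.084),("panL",(272,418),.077),("panR",(578,205),.077),("timer",(92,518),.017)]:
    print(n,onz(ct,*f1(*a),z).round(4))
for n,a,z in [("caseFL",(243,190),.084),("caseFR",(612,300),.084),("caseBR",(682,150),.084),("caseBL",(325,70),.084)]:
    print("sc",n,onz(cs,*f2(*a),z).round(4))
E
```

```text
stain [0.4681 0.1981 0.0907] [0.001 0.001] top@z [0.4693 0.1987] scene@z [0.4696 0.2041]
buf [0.523  0.1097 0.078 ] [0.0007 0.0007] top@z [0.5224 0.11  ] scene@z [0.5237 0.1094]
knob [0.533  0.181  0.0405] [0.0006 0.0006] top@z [0.533 0.18 ] scene@z [0.5303 0.1772]
oilcap [0.5707 0.2593 0.0735] [0.0003 0.0003] top@z [0.571  0.2602] scene@z [0.5728 0.2626]
white [0.6237 0.1867 0.0739] [0.0002 0.0002] top@z [0.6244 0.1877] scene@z [0.6268 0.1912]
caseFL [0.4938 0.2775 0.084 ]
caseFR [0.608  0.1067 0.084 ]
caseBR [0.7032 0.1722 0.084 ]
caseBL [0.583  0.3416 0.084 ]
panL [0.4874 0.2621 0.077 ]
panR [0.6011 0.1014 0.077 ]
timer [0.435  0.3759 0.017 ]
sc caseFL [0.4972 0.2794 0.084 ]
sc caseFR [0.6088 0.1006 0.084 ]
sc caseBR [0.7034 0.1726 0.084 ]
sc caseBL [0.582  0.3393 0.084 ]
```

send_rows:
  plan:
    - [[0,0,0.078,0,0,0,1],[0,0,0.078,0,0,0,1],[0,0,0.078,0,0,0,1],[0,0,0.078,0,0,0,1],[0,0,0.078,0,0,0,1],[0,0,0.078,0,0,0,1],[0,0,0.078,0,0,0,1],[0,0,0.078,0,0,0,1],[0,0,0.078,0,0,0,1],[0,0,0.078,0,0,0,1],[0,0,0.078,0,0,0,1],[0,0,0.078,0,0,0,1],[0,0,0.078,0,0,0,1],[0,0,0.078,0,0,0,1],[0,0,0.078,0,0,0,1],[0,0,0.078,0,0,0,1],[0,0,0.078,0,0,0,1],[0,0,0.078,0,0,0,1]]
  squeeze: 40

```text
clock: 1.65
position: [0.2592, 0.5686, 0.2098]
ee_rot: [0.955, 0.297, -0.0, 0.0]
ft_force: [-0.4, -0.5, -0.4]
grip_width: 0.999
grasp_force: 0.0
```

send_rows:
  plan:
    - [[0,0,0,-0.012,0.132,-0.011,1],[0,0,0,-0.012,0.132,-0.011,1],[0,0,0,-0.012,0.132,-0.011,1],[0,0,0,-0.012,0.132,-0.011,1],[0,0,0,-0.012,0.132,-0.011,1],[0,0,0,-0.012,0.132,-0.011,1],[0,0,0,-0.012,0.132,-0.011,1],[0,0,0,-0.012,0.132,-0.011,1],[0,0,0,-0.012,0.132,-0.011,1],[0,0,0,-0.012,0.132,-0.011,1],[0,0,0,-0.012,0.132,-0.011,1],[0,0,0,-0.012,0.132,-0.011,1],[0,0,0,-0.012,0.132,-0.011,1],[0,0,0,-0.012,0.132,-0.011,1],[0,0,0,-0.012,0.132,-0.011,1],[0,0,0,-0.012,0.132,-0.011,1],[0,0,0,-0.012,0.132,-0.011,1],[0,0,0,-0.012,0.132,-0.011,1],[0,0,0,0,0,0,1],[0,0,0,0,0,0,1]]

```text
clock: 3.32
position: [0.4957, 0.1525, 0.2497]
ee_rot: [0.955, 0.298, 0.0, 0.0]
ft_force: [0.5, 0.4, -0.3]
grip_width: 0.999
grasp_force: 0.0
```

```bash
python3 - <<'E'
from h import *
o=get_obs();im=optics.camera("wrist");save("w1",im)
print(o["clock"],np.round(o["position"],4),np.round(R.from_quat(o["ee_rot"]).as_matrix(),3).tolist(),np.round(o["joint_pos"],2),o["ft_force"])
np.save("w1.npy",wristT(o,optics.get_calibration("wrist")))
cv2.imwrite("pics/w1b.png",cv2.resize(im[:,:,::-1],(784,588)))
E
```

```text
3.3167 [0.4957 0.1525 0.2497] [[0.823, 0.568, 0.0], [0.568, -0.823, -0.0], [0.0, 0.0, -1.0]] [-0.92  0.07  0.56  1.71 -0.04  1.38 -1.32] [ 0.47784419  0.41044825 -0.2835758 ]
```

View pics/w1b.png

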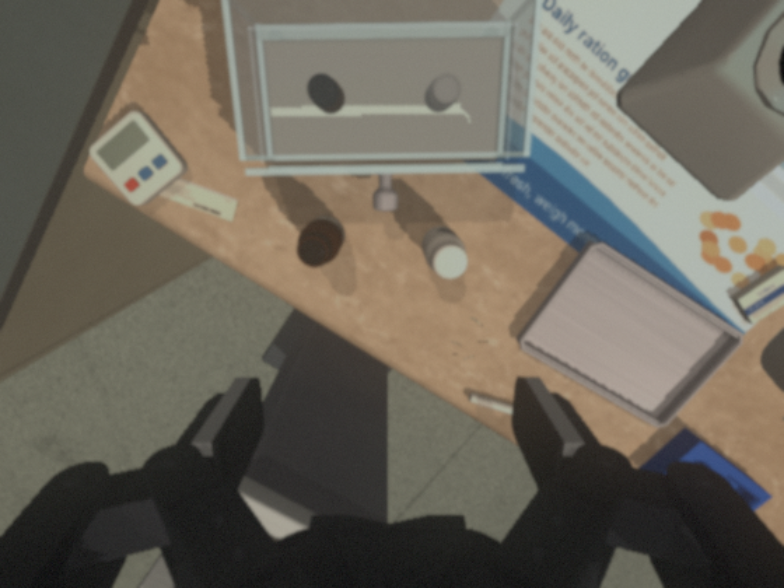

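The wrist picture (scaled by 1.4) shows the stain bottle at (320,243), the buffer cap at (450,262), the knob at (385,203), the panel edge on row 170 and the oil cap at (326,93). The tray corners are at about (598,242), (741,335), (660,422) and (522,345). The case is level with the tool.

```bash
python3 - <<'E'
from h import *
c=optics.get_calibration("wrist");T=np.load("w1.npy")
im=cv2.imread("pics/w1.png");g=cv2.cvtColor(im,cv2.COLOR_BGR2GRAY);h=cv2.cvtColor(im,cv2.COLOR_BGR2HSV)
def cont(m,x0,x1,y0,y1):
    k=np.zeros_like(m);k[y0:y1,x0:x1]=m[y0:y1,x0:x1];return max(cv2.findContours(k,0,1)[0],key=cv2.contourArea)
b=cont((g>150).astype(np.uint8)*255,300,340,165,205);print("bufcap",cv2.minEnclosingCircle(b),cv2.contourArea(b))
(u,v),r=cv2.minEnclosingCircle(b);print(onz(c,u,v,.078,T).round(4))
for th in(35,45,55):
    s=cont((g<th).astype(np.uint8)*255,205,255,145,200);print("stain",th,cv2.minEnclosingCircle(s),cv2.fitEllipse(s),cv2.boundingRect(s))
crop=np.hstack([cv2.resize(np.clip(im[145:205,200:260].astype(float)*2.2,0,255).astype(np.uint8),None,fx=6,fy=6,interpolation=2),cv2.resize(im[145:205,290:350],None,fx=6,fy=6,interpolation=2)]);cv2.imwrite("pics/w1c.png",crop)
s=1.4
P=lambda n,u,v,z:print(n,onz(c,u/s,v/s,z,T).round(4)[:2])
P("knob",385,203,.045);P("panL",246,173,.077);P("panR",524,168,.077);P("caseFL",240,160,.084);P("caseFR",531,157,.084)
P("oil",324,96,.07);P("white",447,95,.069)
for q in [(598,242),(748,328),(660,422),(522,345)]:P("tray",*q,.016)
P("timer",137,157,.017)
E
```

```text
bufcap ((322.1153869628906, 187.05384826660156), 12.270797729492188) 412.0
[0.5233 0.1093 0.078 ]Traceback (most recent call last):
  File "<stdin>", line 9, in <module>
  File "<stdin>", line 5, in cont
ValueError: max() iterable argument is empty
```

```bash
python3 - <<'E'
from h import *
c=optics.get_calibration("wrist");T=np.load("w1.npy")
im=cv2.imread("pics/w1.png")
crop=np.hstack([cv2.resize(np.clip(im[145:205,200:260].astype(float)*2.2-60,0,255).astype(np.uint8),None,fx=6,fy=6,interpolation=2),cv2.resize(im[145:205,290:350],None,fx=6,fy=6,interpolation=2)]);cv2.imwrite("pics/w1c.png",crop)
s=1.4
P=lambda n,u,v,z:print(n,onz(c,u/s,v/s,z,T).round(4)[:2])
P("knob",385,203,.045);P("panL",246,173,.077);P("panR",524,168,.077);P("caseFL",240,160,.084);P("caseFR",531,157,.084)
P("oil",324,96,.07);P("white",447,95,.069)
for q in [(598,242),(748,328),(660,422),(522,345)]:P("tray",*q,.016)
P("timer",137,157,.017)
E
```

```text
knob [0.5283 0.1765]
panL [0.4902 0.2762]
panR [0.6112 0.1078]
caseFL [0.4972 0.2825]
caseFR [0.6189 0.1105]
oil [0.5681 0.2575]
white [0.6195 0.1847]
tray [ 0.6087 -0.0074]
tray [ 0.6298 -0.1887]
tray [ 0.5036 -0.1961]
tray [ 0.4887 -0.0172]
timer [0.4352 0.3749]
```

View pics/w1c.png

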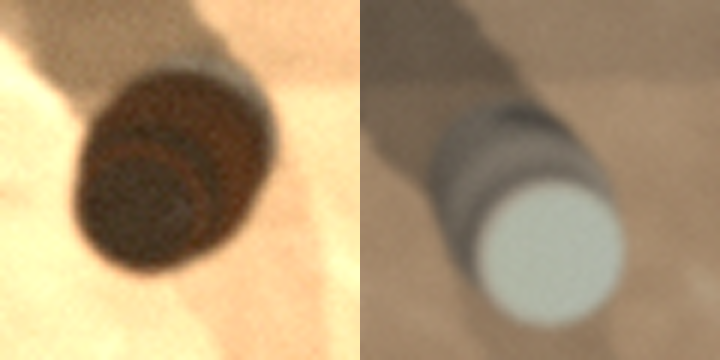

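The crop shows the stain cap top centred at (138,205), which is pixel (222.6,178.8), and the buffer cap top centred at (188,252), which is pixel (321,187).

```bash
python3 - <<'E'
from h import *
c=optics.get_calibration("wrist");T=np.load("w1.npy")
ct=optics.get_calibration("top");cs=optics.get_calibration("scene")
print(onz(c,222.6,178.8,.085,T),onz(c,321.5,187,.078,T))
Rm=T[:3,:3]@np.array(c["T_tool_cam"])[:3,:3].T
print(np.rad2deg(np.arctan2(Rm[1,0],Rm[0,0])))
o=np.array(get_obs()["position"])
for n,p in [("stain",onz(c,222.6,178.8,.085,T)),("buf",onz(c,321.5,187,.078,T)),("knob",[.529,.1775,.045])]:
    p=np.array(p);print(n,(Rm.T@(p-o)).round(4))
b=cv2.imread("pics/top0.png")[140:270,130:290]; s=cv2.imread("pics/scene0.png")
# stain silhouettes: centroids of the cap in top
print("stain px top",proj(ct,[.469,.2,.085]),"scene",proj(cs,[.469,.2,.085]),proj(cs,[.469,.2,.0]))
E
```

```text
[0.47024841 0.20485316 0.085     ] [0.5229366  0.10986799 0.078     ]
34.638534611444356
stain [ 0.0086 -0.0561  0.1645]
buf [-0.0021  0.052   0.1715]
knob [ 4.140e-02 -2.000e-04  2.045e-01]
stain px top [215.28453018 240.15644017] scene [203.78524342 179.04214016] [207.15223676 202.15049524]
```

send_rows:
  plan:
    - [[0,0,0,0.01,-0.0705,0.075,1],[0,0,0,0.01,-0.0705,0.075,1],[0,0,0,0.01,-0.0705,0.075,1],[0,0,0,0.01,-0.0705,0.075,1],[0,0,0,0,0,0.1,1],[0,0,0,0,0,0.1,1],[0,0,0,0,0,0.1,1],[0,0,0,0,0,0.1,1],[0,0,0,0,0,0.1,1],[0,0,0,0,0,0.1,1],[0,0,0,0,0,0.1,1],[0,0,0,0,0,0.064,1],[0,0,0,0,0,0,1],[0,0,0,0,0,0,1]]

```text
clock: 4.53
position: [0.4686, 0.2055, 0.0366]
ee_rot: [0.954, 0.3, -0.001, 0.0]
ft_force: [-0.2, 0.3, 0.7]
grip_width: 1.001
grasp_force: 0.0
```

send_rows:
  plan:
    - [[0,0,0,0,0,0,0.6],[0,0,0,0,0,0,0.5],[0,0,0,0,0,0,0.4],[0,0,0,0,0,0,0.3],[0,0,0,0,0,0,0.3],[0,0,0,0,0,0,0.3],[0,0,0,0,0,0,0.3],[0,0,0,0,0,0,0.3]]
  squeeze: 40

```text
clock: 5.2
position: [0.47, 0.2052, 0.0377]
ee_rot: [0.954, 0.299, 0.001, -0.0]
ft_force: [-1.9, -0.4, 4.2]
grip_width: 0.407
grasp_force: 39.5
```

send_rows:
  plan:
    - [[0,0,0,0,0,-0.05,0.3],[0,0,0,0,0,-0.1,0.3],[0,0,0,0,0,-0.15,0.3],[0,0,0,0,0,-0.15,0.3],[0,0,0,0,0,-0.15,0.3],[0,0,0,-0.024,0.06,0,0.3],[0,0,0,-0.048,0.12,0,0.3],[0,0,0,-0.048,0.12,0,0.3],[0,0,0,-0.048,0.12,0,0.3],[0,0,0,-0.048,0.12,0,0.3],[0,0,0,-0.048,0.12,0,0.3],[0,0,0,-0.048,0.12,0,0.3],[0,0,0,-0.048,0.12,0,0.3],[0,0,0,-0.048,0.12,0,0.3],[0,0,0,-0.048,0.12,0,0.3],[0,0,0,-0.048,0.12,0,0.3],[0,0,0,-0.048,0.12,0,0.3],[0,0,0,-0.048,0.12,0,0.3],[0,0,0,-0.048,0.12,0,0.3],[0,0,0,-0.048,0.12,0,0.3]]

```text
clock: 6.87
position: [0.5539, -0.1618, 0.1572]
ee_rot: [0.954, 0.299, 0.0, -0.0]
ft_force: [1.3, 0.1, -0.8]
grip_width: 0.401
grasp_force: 40.0
```

send_rows:
  plan:
    - [[0,0,0,-0.024,0.06,0,0.3],[0,0,0,0,0,0.1,0.3],[0,0,0,0,0,0.1,0.3],[0,0,0,0,0,0.1,0.3],[0,0,0,0,0,0.1,0.3],[0,0,0,0,0,0.1,0.3],[0,0,0,0,0,0.05,0.3],[0,0,0,0,0,0.02,0.3],[0,0,0,0,0,0,0.3],[0,0,0,0,0,0,0.3]]

```text
clock: 7.7
position: [0.5573, -0.173, 0.0437]
ee_rot: [0.954, 0.299, 0.0, 0.0]
ft_force: [-1.2, 0.8, -1.7]
grip_width: 0.407
grasp_force: 40.4
```

```bash
python3 - <<'E'
from h import *
o=get_obs();print(o["clock"],np.round(o["position"],4),np.round(o["ft_force"],2),o["grip_width"],o["grasp_force"],np.round(o["joint_pos"],2))
save("s2",optics.camera("scene")); a=cv2.imread("pics/s2.png")[150:360,170:400]
cv2.imwrite("pics/s2c.png",cv2.resize(a,None,fx=2.8,fy=2.8,interpolation=2))
E
```

```text
7.7 [ 0.5573 -0.173   0.0437] [-1.18  0.78 -1.67] 0.40677877225359793 40.42261719703674 [-0.35  0.47  0.71  1.79 -0.36  1.02 -0.46]
```

View pics/s2c.png

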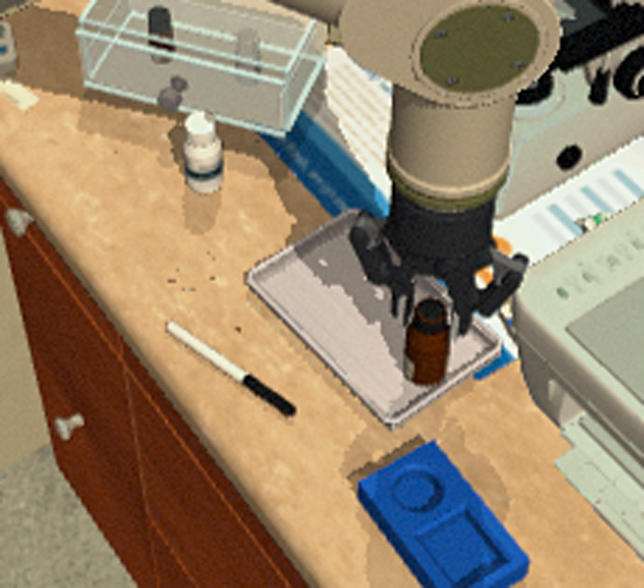

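The scene crop shows the stain bottle upright in the tray at (427,345), close to the short rim, so I shift it about 18 mm inward before setting it down.

send_rows:
  plan:
    - [[0,0,0,0.025,-0.0375,0,0.3],[0,0,0,0.025,-0.0375,0,0.3],[0,0,0,0,0,0.01,0.3],[0,0,0,0,0,0.005,0.3],[0,0,0,0,0,0,0.3],[0,0,0,0,0,0,0.5],[0,0,0,0,0,0,0.6],[0,0,0,0,0,0,0.7],[0,0,0,0,0,0,0.7],[0,0,0,0,0,-0.1,0.7],[0,0,0,0,0,-0.15,0.8],[0,0,0,0,0,-0.15,0.8],[0,0,0,0,0,-0.15,0.8],[0,0,0,0,0,-0.05,1]]

```text
clock: 8.92
position: [0.5581, -0.156, 0.1641]
ee_rot: [0.954, 0.299, 0.002, 0.001]
ft_force: [1.0, 0.4, -0.4]
grip_width: 0.918
grasp_force: 0.0
```

send_rows:
  plan:
    - [[0,0,0,0.062,-0.118,0,1],[0,0,0,0.062,-0.118,0,1],[0,0,0,0.062,-0.118,0,1],[0,0,0,0.062,-0.118,0,1],[0,0,0,0.062,-0.118,0,1],[0,0,0,0.062,-0.118,0,1],[0,0,0,0.062,-0.118,0,1],[0,0,0,0.062,-0.118,0,1],[0,0,0,0.062,-0.118,0,1],[0,0,0,0.062,-0.118,0,1],[0,0,0,0,0,0,1]]

```text
clock: 9.83
position: [0.5224, 0.1157, 0.1593]
ee_rot: [0.953, 0.303, -0.0, -0.001]
ft_force: [-0.9, 1.4, 0.6]
grip_width: 1.003
grasp_force: 0.0
```

```bash
python3 - <<'E'
from h import *
o=get_obs();print(o["clock"],np.round(o["position"],4),np.round(o["ft_force"],2))
im=optics.camera("wrist");save("w2",im);c=optics.get_calibration("wrist");T=wristT(o,c)
print(proj(c,[.523,.1097,.078],T));g=cv2.cvtColor(im,cv2.COLOR_RGB2GRAY)
u,v=proj(c,[.523,.1097,.078],T).astype(int)
m=np.zeros_like(g);m[v-35:v+35,u-35:u+35]=(g[v-35:v+35,u-35:u+35]>150)*255
k=max(cv2.findContours(m,0,1)[0],key=cv2.contourArea);(a,b),r=cv2.minEnclosingCircle(k);print(a,b,r,onz(c,a,b,.078,T))
Rm=R.from_quat(o["ee_rot"]).as_matrix();print("tool",Rm.T@(onz(c,a,b,.078,T)-o["position"]))
save("top2",optics.camera("top"));t=cv2.imread("pics/top2.png")[130:280,130:470]
cv2.imwrite("pics/w2c.png",np.vstack([cv2.resize(t,(560,247)),im[:330,:,::-1]]))
E
```

```text
9.8333 [0.5224 0.1157 0.1593] [-0.87  1.39  0.61]
[282.12574732 214.07938077]
283.5828552246094 214.15975952148438 15.208056449890137 [0.52364573 0.10866708 0.078     ]
tool [-0.00305719  0.00657384  0.08127972]
```

View pics/w2c.png

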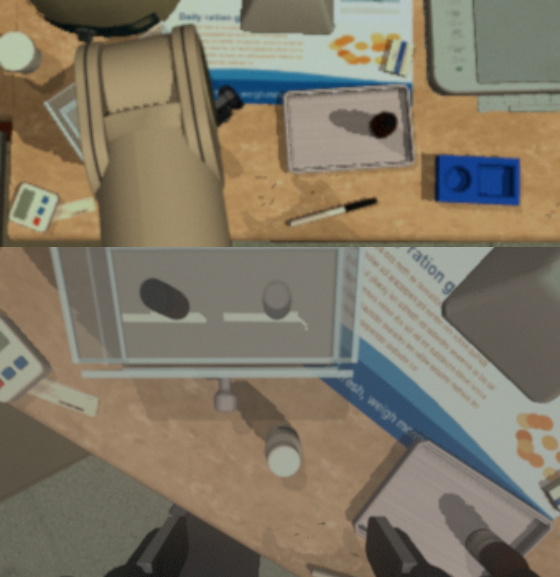

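The stain bottle stands upright in the tray and the buffer cap is nearly centred between the fingers, at (284,467). I let the arm settle and re-read its pose.

send_rows:
  plan:
    - [[0,0,0,0,0,0,1],[0,0,0,0,0,0,1]]

```text
clock: 10.1
position: [0.5238, 0.1082, 0.1598]
ee_rot: [0.954, 0.298, -0.0, 0.0]
ft_force: [-0.2, -1.2, -0.1]
grip_width: 1.0
grasp_force: 0.0
```

```bash
python3 - <<'E'
from h import *
for i in range(3):
    o=get_obs();im=optics.camera("wrist");c=optics.get_calibration("wrist");T=wristT(o,c)
    g=cv2.cvtColor(im,cv2.COLOR_RGB2GRAY);u,v=283,214
    m=np.zeros_like(g);m[v-35:v+35,u-35:u+35]=(g[v-35:v+35,u-35:u+35]>150)*255
    k=max(cv2.findContours(m,0,1)[0],key=cv2.contourArea);(a,b),r=cv2.minEnclosingCircle(k)
    Rm=R.from_quat(o["ee_rot"]).as_matrix();p=onz(c,a,b,.078,T);print(np.round(o["position"],4),p.round(4),"tool",(Rm.T@(p-o["position"])).round(4))
E
```

```text
[0.5238 0.1082 0.1598] [0.5234 0.1087 0.078 ] tool [-0.     -0.0007  0.0818]
[0.5238 0.1083 0.1599] [0.5234 0.1089 0.078 ] tool [ 0.0001 -0.0008  0.0819]
[0.5237 0.1085 0.1599] [0.5233 0.109  0.078 ] tool [-0.0001 -0.0007  0.0819]
```

send_rows:
  plan:
    - [[0,0,0,0,0,0.1,1],[0,0,0,0,0,0.1,1],[0,0,0,0,0,0.1,1],[0,0,0,0,0,0.1,1],[0,0,0,0,0,0.1,1],[0,0,0,0,0,0.08,1],[0,0,0,0,0,0.035,1],[0,0,0,0,0,0,1],[0,0,0,0,0,0,0.8],[0,0,0,0,0,0,0.6],[0,0,0,0,0,0,0.5],[0,0,0,0,0,0,0.4],[0,0,0,0,0,0,0.3],[0,0,0,0,0,0,0.3],[0,0,0,0,0,0,0.3],[0,0,0,0,0,0,0.3],[0,0,0,0,0,0,0.3]]

```text
clock: 11.67
position: [0.5243, 0.11, 0.0379]
ee_rot: [0.954, 0.299, 0.001, -0.0]
ft_force: [-0.9, -0.1, 7.0]
grip_width: 0.389
grasp_force: 39.5
```

send_rows:
  plan:
    - [[0,0,0,0,0,-0.05,0.3],[0,0,0,0,0,-0.1,0.3],[0,0,0,0,0,-0.15,0.3],[0,0,0,0,0,-0.15,0.3],[0,0,0,0,0,-0.15,0.3],[0,0,0,-0.0225,0.048,0,0.3],[0,0,0,-0.045,0.096,0,0.3],[0,0,0,-0.045,0.096,0,0.3],[0,0,0,-0.045,0.096,0,0.3],[0,0,0,-0.045,0.096,0,0.3],[0,0,0,-0.045,0.096,0,0.3],[0,0,0,-0.045,0.096,0,0.3],[0,0,0,-0.045,0.096,0,0.3],[0,0,0,-0.0225,0.048,0,0.3],[0,0,0,0,0,0,0.3],[0,0,0,0,0,0.1,0.3],[0,0,0,0,0,0.1,0.3],[0,0,0,0,0,0.1,0.3]]

```text
clock: 13.17
position: [0.5523, -0.056, 0.0963]
ee_rot: [0.954, 0.3, 0.0, -0.0]
ft_force: [0.8, -0.0, -0.9]
grip_width: 0.391
grasp_force: 40.1
```

```bash
python3 - <<'E'
from h import *
o=get_obs();print(o["clock"],np.round(o["position"],4),np.round(o["ft_force"],2),o["grip_width"],o["grasp_force"])
save("s3",optics.camera("scene")); a=cv2.imread("pics/s3.png")[150:360,170:400]
cv2.imwrite("pics/s3c.png",cv2.resize(a,None,fx=2.6,fy=2.6,interpolation=2))
E
```

```text
13.1667 [ 0.5523 -0.056   0.0963] [ 0.83 -0.01 -0.91] 0.391025802010638 40.14071524143219
```

View pics/s3c.png

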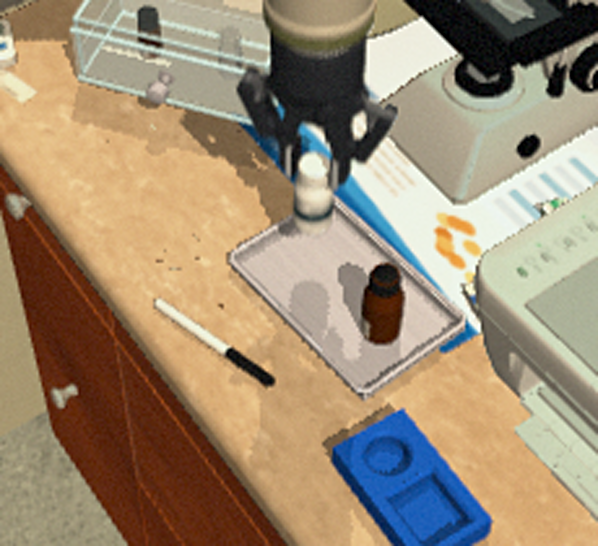

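The scene crop shows the buffer bottle held upright above the empty end of the tray and the stain bottle standing at the other end, so the placing is clear.

send_rows:
  plan:
    - [[0,0,0,0,0,0.1,0.3],[0,0,0,0,0,0.1,0.3],[0,0,0,0,0,0.05,0.3],[0,0,0,0,0,0.02,0.3],[0,0,0,0,0,0.01,0.3],[0,0,0,0,0,0.005,0.3],[0,0,0,0,0,0,0.3],[0,0,0,0,0,0,0.5],[0,0,0,0,0,0,0.6],[0,0,0,0,0,0,0.7],[0,0,0,0,0,0,0.7],[0,0,0,0,0,-0.1,0.7],[0,0,0,0,0,-0.15,0.8],[0,0,0,0,0,-0.15,0.8],[0,0,0,0,0,-0.15,0.8],[0,0,0,0,0,-0.05,1]]

```text
clock: 14.55
position: [0.554, -0.0581, 0.1642]
ee_rot: [0.954, 0.299, 0.003, 0.0]
ft_force: [0.4, -0.5, 0.1]
grip_width: 0.923
grasp_force: 0.0
```

send_rows:
  plan:
    - [[0,0,0,0.058,-0.103,0,0.9],[0,0,0,0.058,-0.103,0,0.8],[0,0,0,0.058,-0.103,0,0.7],[0,0,0,0.058,-0.103,0,0.7],[0,0,0,0.058,-0.103,0,0.7],[0,0,0,0.058,-0.103,0,0.7],[0,0,0,0.058,-0.103,0,0.7],[0,0,0,0.058,-0.103,0,0.7],[0,0,0,0.058,-0.103,0,0.7],[0,0,0,0.058,-0.103,0,0.7],[0,0,0,0,0,0,0.7],[0,0,0,0,0,0,0.7],[0,0,0,0,0,0,0.7]]

```text
clock: 15.63
position: [0.5299, 0.1769, 0.1597]
ee_rot: [0.954, 0.299, -0.0, 0.0]
ft_force: [-0.2, 0.7, -0.2]
grip_width: 0.697
grasp_force: 0.0
```

```bash
python3 - <<'E'
from h import *
o=get_obs();im=optics.camera("wrist");save("w3",im);c=optics.get_calibration("wrist");T=wristT(o,c);np.savez("w3.npz",T=T,p=o["position"],q=o["ee_rot"])
print(o["clock"],np.round(o["position"],4),np.round(o["ee_rot"],4),proj(c,[.5305,.178,.045],T))
a=im[:300,80:480,::-1];cv2.imwrite("pics/w3c.png",cv2.resize(a,None,fx=2,fy=2,interpolation=2))
E
```

```text
15.6333 [0.5299 0.1769 0.1597] [ 9.543e-01  2.990e-01 -1.000e-04  2.000e-04] [275.22338106 198.3371445 ]
```

View pics/w3c.png

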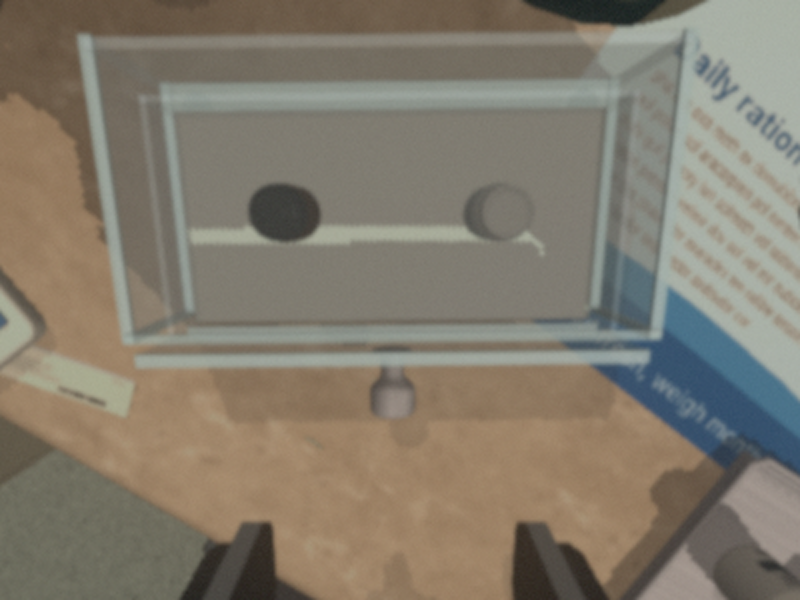

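The view shows the knob head at crop (393,393), pixel (276.5,196.5). The oil cap is at crop (280,212), the white dropper at (505,212), and the panel edge runs from (137,360) to (648,356).

```bash
python3 - <<'E'
from h import *
d=np.load("w3.npz");T=d["T"];c=optics.get_calibration("wrist");Rm=R.from_quat(d["q"]).as_matrix()
for n,u,v,z in [("knob",393,393,.045),("panL",137,360,.077),("panR",648,356,.077),("cFL",125,338,.084),("cFR",660,334,.084),("cBL",85,38,.084),("cBR",690,35,.084),("oil",275,212,.07),("white",508,212,.069)]:
    p=onz(c,80+u/2-.25,v/2-.25,z,T);print(n,p.round(4),(Rm.T@(p-d["p"])).round(4))
E
```

```text
knob [0.5327 0.1784 0.045 ] [0.0032 0.0004 0.1147]
panL [0.4921 0.2764 0.077 ] [ 0.0257 -0.1033  0.0827]
panR [0.6116 0.1077 0.077 ] [0.0276 0.1034 0.0828]
cFL [0.5002 0.2827 0.084 ] [ 0.036  -0.1038  0.0757]
cFR [0.6203 0.113  0.084 ] [0.0378 0.1041 0.0758]
cBL [0.5841 0.3408 0.084 ] [ 0.1381 -0.1037  0.0756]
cBR [0.7015 0.1737 0.084 ] [0.1392 0.1005 0.0757]
oil [0.5719 0.2612 0.07  ] [ 0.0826 -0.0453  0.0897]
white [0.6235 0.1871 0.069 ] [0.0827 0.0451 0.0907]
```

send_rows:
  plan:
    - [[0,0,0,0.0175,0,0.1,0.7],[0,0,0,0,0,0.1,0.7],[0,0,0,0,0,0.1,0.7],[0,0,0,0,0,0.1,0.7],[0,0,0,0,0,0.1,0.7],[0,0,0,0,0,0.06,0.7],[0,0,0,0,0,0,0.7],[0,0,0,0,0,0,0.5],[0,0,0,0,0,0,0.35],[0,0,0,0,0,0,0.25],[0,0,0,0,0,0,0.15],[0,0,0,0,0,0,0.15],[0,0,0,0,0,0,0.15],[0,0,0,0,0,0,0.15],[0,0,0,0,0,0,0.15]]

```text
clock: 16.93
position: [0.5327, 0.1798, 0.048]
ee_rot: [0.954, 0.299, 0.0, -0.0]
ft_force: [0.2, -0.5, 0.5]
grip_width: 0.151
grasp_force: 0.0
```

send_rows:
  plan:
    - [[0,0,0,-0.01,0,0,0.15],[0,0,0,-0.02,0,0,0.15],[0,0,0,-0.03,0,0,0.15],[0,0,0,-0.03,0,0,0.15],[0,0,0,-0.03,0,0,0.15],[0,0,0,-0.03,0,0,0.15],[0,0,0,-0.03,0,0,0.15],[0,0,0,-0.03,0,0,0.15],[0,0,0,-0.03,0,0,0.15],[0,0,0,-0.03,0,0,0.15],[0,0,0,-0.03,0,0,0.15],[0,0,0,-0.03,0,0,0.15],[0,0,0,-0.03,0,0,0.15],[0,0,0,-0.03,0,0,0.15],[0,0,0,-0.03,0,0,0.15],[0,0,0,-0.02,0,0,0.15],[0,0,0,0,0,0,0.15],[0,0,0,0,0,0,0.15]]

```text
clock: 18.43
position: [0.4604, 0.1296, 0.048]
ee_rot: [0.954, 0.299, 0.0, -0.0]
ft_force: [-0.6, -0.3, 0.5]
grip_width: 0.153
grasp_force: 0.0
```

The grip reads no force, so the pads may have missed the knob head; I look at the pictures.

```bash
python3 - <<'E'
from h import *
o=get_obs();im=optics.camera("wrist");save("w4",im);s=optics.camera("scene");save("s4",s)
T=wristT(o,optics.get_calibration("wrist"));np.savez("w4.npz",T=T,p=o["position"],q=o["ee_rot"])
a=cv2.resize(s[120:250,150:320,::-1],(720,551),interpolation=2)[:, :400]
a=cv2.resize(s[120:260,150:300,::-1],(400,373),interpolation=2)
b=cv2.resize(im[:373,80:480,::-1],(400,373))
cv2.imwrite("pics/w4c.png",np.hstack([a,b]))
E
```

```text
(no output)
```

View pics/w4c.png

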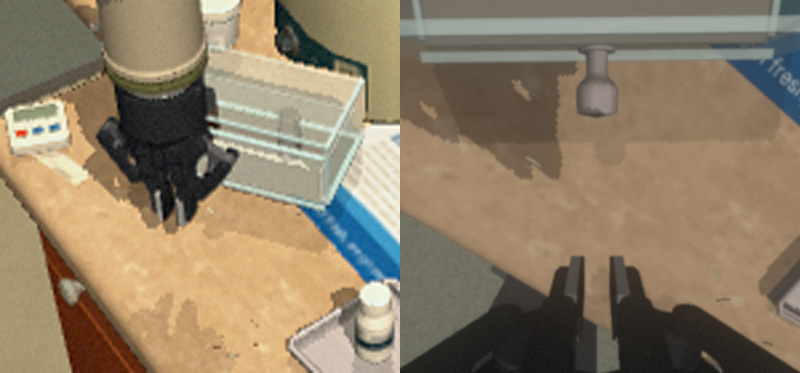

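```bash
python3 - <<'E'
from h import *
d=np.load("w4.npz");T=d["T"];c=optics.get_calibration("wrist");Rm=R.from_quat(d["q"]).as_matrix()
for z in (.035,.045,.055):
    p=onz(c,277,95,z,T);print("knob",p.round(4),(Rm.T@(p-d["p"])).round(4))
for x in(-.011,0,.011):
    for z in (-.002,.017): print(x,z,proj(c,[x,.007,z],np.array(c["T_tool_cam"])).round(1))
im=cv2.imread("pics/w4.png")
cv2.imwrite("pics/w4d.png",cv2.resize(im[180:330,200:360],None,fx=4,fy=4,interpolation=2))
d3=np.load("w3.npz")
E
```

```text
knob [0.5326 0.1787 0.035 ] [0.0873 0.0009 0.0131]
knob [0.5322 0.1785 0.045 ] [0.0869 0.0009 0.0031]
knob [0.5319 0.1783 0.055 ] [ 0.0864  0.0009 -0.0069]
-0.011 -0.002 [287.1 272.5]
-0.011 0.017 [286.2 257.8]
0 -0.002 [287.3 255.5]
0 0.017 [286.4 242.1]
0.011 -0.002 [287.6 237.9]
0.011 0.017 [286.6 225.9]
```

View pics/w4d.png

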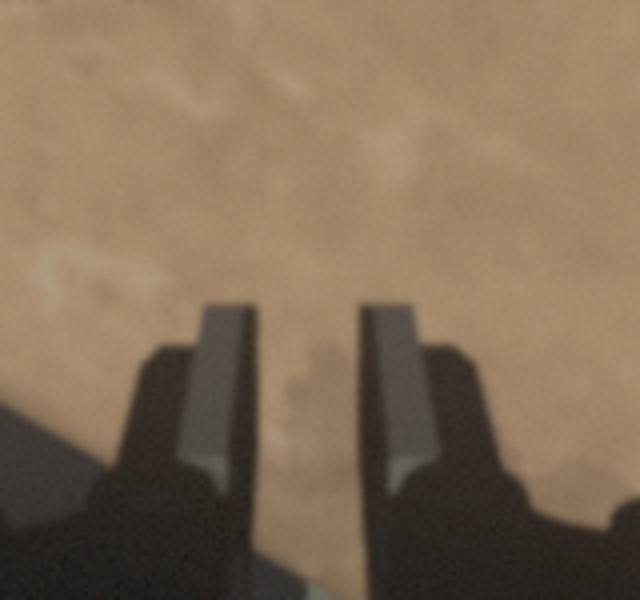

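The crop shows the fingertips at rows 256-295, with a gap of about 26 px, which puts them higher than expected. I check the tip height against the scene camera.

```bash
python3 - <<'E'
from h import *
cs=optics.get_calibration("scene");d=np.load("w4.npz")
for z in(.02,.03,.04,.05,.06,.07):print(z,proj(cs,[*d["p"][:2],z]).round(1), "s3 with tcp .0963:",z+.048,proj(cs,[.5523,-.056,z+.048]).round(1))
s=cv2.imread("pics/s4.png");s3=cv2.imread("pics/s3.png")
cv2.imwrite("pics/tip.png",np.hstack([cv2.resize(s[150:230,180:250],(390,446),interpolation=2),cv2.resize(s3[180:260,250:320],(390,446),interpolation=2)]))
E
```

```text
0.02 [217.3 214.8] s3 with tcp .0963: 0.068 [290.3 233. ]
0.03 [217.  212.2] s3 with tcp .0963: 0.078 [290.3 230.2]
0.04 [216.6 209.5] s3 with tcp .0963: 0.088 [290.4 227.4]
0.05 [216.3 206.8] s3 with tcp .0963: 0.098 [290.5 224.6]
0.06 [215.9 204. ] s3 with tcp .0963: 0.108 [290.5 221.7]
0.07 [215.6 201.3] s3 with tcp .0963: 0.11800000000000001 [290.6 218.8]
```

View pics/tip.png

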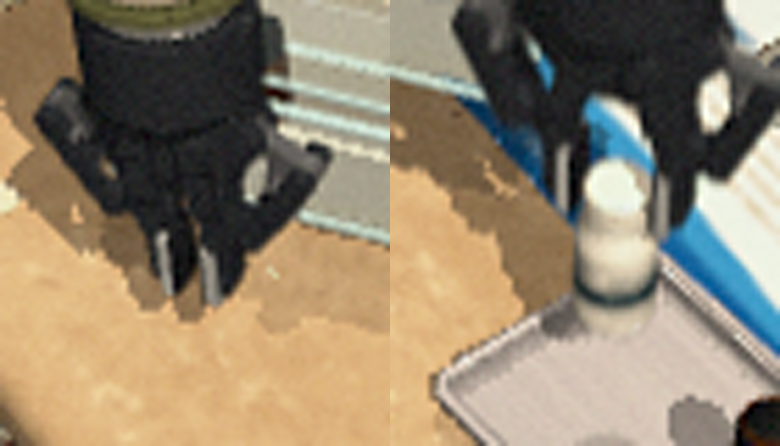

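The scene crops put the fingertips about 15 mm behind the reported TCP instead of 17 mm ahead (tip z is about 0.062 at TCP z 0.048), so the pads closed above the knob. I go about 32 mm lower and grip again.

send_rows:
  plan:
    - [[0,0,0,0,0,0.05,0.4],[0,0,0,0,0,0.06,0.6],[0,0,0,0,0,0.055,0.6],[0,0,0,0.0435,0,0,0.6],[0,0,0,0.0435,0,0,0.6],[0,0,0,0.0435,0,0,0.6],[0,0,0,0.0435,0,0,0.6],[0,0,0,0.0435,0,0,0.6],[0,0,0,0.0435,0,0,0.6],[0,0,0,0.0435,0,0,0.6],[0,0,0,0.0435,0,0,0.6],[0,0,0,0.0435,0,0,0.6],[0,0,0,0.0435,0,0,0.6],[0,0,0,0,0,0,0.6],[0,0,0,0,0,0,0.4],[0,0,0,0,0,0,0.3],[0,0,0,0,0,0,0.15],[0,0,0,0,0,0,0.1],[0,0,0,0,0,0,0.1],[0,0,0,0,0,0,0.1]]

```text
clock: 20.2
position: [0.5317, 0.1791, 0.015]
ee_rot: [0.954, 0.299, -0.0, -0.0]
ft_force: [-0.9, 0.1, 1.4]
grip_width: 0.218
grasp_force: 39.2
```

send_rows:
  plan:
    - [[0,0,0,-0.01,0,0,0.1],[0,0,0,-0.02,0,0,0.1],[0,0,0,-0.03,0,0,0.1],[0,0,0,-0.03,0,0,0.1],[0,0,0,-0.03,0,0,0.1],[0,0,0,-0.03,0,0,0.1],[0,0,0,-0.03,0,0,0.1],[0,0,0,-0.03,0,0,0.1],[0,0,0,-0.03,0,0,0.1],[0,0,0,-0.03,0,0,0.1],[0,0,0,-0.03,0,0,0.1],[0,0,0,-0.03,0,0,0.1],[0,0,0,-0.03,0,0,0.1],[0,0,0,-0.03,0,0,0.1],[0,0,0,-0.02,0,0,0.1],[0,0,0,-0.01,0,0,0.1],[0,0,0,0,0,0,0.1]]

```text
clock: 21.62
position: [0.4632, 0.1306, 0.015]
ee_rot: [0.954, 0.299, 0.001, 0.0]
ft_force: [6.3, -2.7, -3.4]
grip_width: 0.22
grasp_force: 40.3
```

send_rows:
  plan:
    - [[0,0,0,0,0,0,0.3],[0,0,0,0,0,0,0.5],[0,0,0,0,0,0,0.6],[0,0,0,0,0,0,0.6],[0,0,0,0,0,-0.05,0.6],[0,0,0,0,0,-0.1,0.6],[0,0,0,0,0,-0.1,0.6],[0,0,0,0,0,-0.1,0.6],[0,0,0,0,0,-0.1,0.6],[0,0,0,0,0,-0.1,0.6],[0,0,0,0,0,-0.1,0.6],[0,0,0,0,0,-0.1,0.6],[0,0,0,0.1,0,0,0.6],[0,0,0,0.1,0,0,0.6],[0,0,0,0,0,0,0.6],[0,0,0,0,0,0,0.6],[0,0,0,0,0,0,0.6]]

```text
clock: 23.03
position: [0.4953, 0.1534, 0.165]
ee_rot: [0.954, 0.299, -0.0, 0.0]
ft_force: [-0.3, 0.1, -0.3]
grip_width: 0.602
grasp_force: 0.0
```

```bash
python3 - <<'E'
from h import *
o=get_obs();im=optics.camera("wrist");save("w5",im);c=optics.get_calibration("wrist");T=wristT(o,c);np.savez("w5.npz",T=T,p=o["position"],q=o["ee_rot"])
Rm=R.from_quat(o["ee_rot"]).as_matrix();print(o["clock"],np.round(o["position"],4),np.round(o["ft_force"],1))
g=cv2.cvtColor(im,cv2.COLOR_RGB2GRAY)
def tl(x,y,z): return proj(c,np.array(o["position"])+Rm@[x,y,0]-[0,0,o["position"][2]-z],T)
print("pred oil",tl(.039,-.045,.07),"white",tl(.039,.045,.069))
m=(g<70).astype(np.uint8)*255
n,l,s,ce=cv2.connectedComponentsWithStats(m)
for i in range(1,n):
    if s[i,4]>80:print(s[i],ce[i].round(1))
save("t5",optics.camera("top"))
b=cv2.resize(im[:420,60:500,::-1],None,fx=1.4,fy=1.4,interpolation=2)
cv2.imwrite("pics/w5c.png",b)
E
```

```text
23.0333 [0.4953 0.1534 0.165 ] [-0.3  0.1 -0.3]
pred oil [221.82772733 160.97081315] white [329.51061444 160.91420331]
[   0    0   45  112 1722] [18.1 45.4]
[212 140  30  30 656] [226.4 154.8]
[440 184  18  21 143] [446.9 190.8]
[    0   244   560   176 47923] [281.4 363. ]
[ 507  289   53   52 1609] [538.4 311.2]
```

View pics/w5c.png

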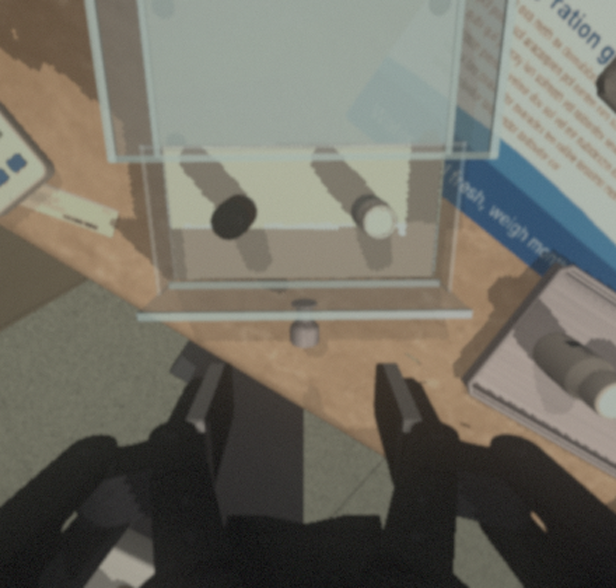

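The last view shows the drawer out. The oil cap is at (234,217), pixel about (224,157). The white cap is at (379,220), pixel (331,157). The knob is at (305,333) and the case front edge is on row 157.

```bash
python3 - <<'E'
from h import *
d=np.load("w5.npz");T=d["T"];c=optics.get_calibration("wrist");Rm=R.from_quat(d["q"]).as_matrix()
for n,u,v,z in [("oil",224.3,157.3,.07),("white",330.7,157.1,.069),("knob",60+305/1.4,333/1.4,.045),("panel",60+305/1.4,316/1.4,.077),("caseF",60+305/1.4,158/1.4,.084),("wallL",60+160/1.4,283/1.4,.052),("wallR",60+448/1.4,283/1.4,.052)]:
    p=onz(c,u,v,z,T);print(n,p.round(4),(Rm.T@(p-d["p"])).round(4))
g=cv2.cvtColor(cv2.imread("pics/w5.png"),cv2.COLOR_BGR2GRAY)
# fingertips rows
print("tips",60+228/1.4,60+378/1.4,366/1.4)
# top view socket: dark/edge based circle
t=cv2.imread("pics/top0.png");b=cv2.resize(t[220:258,390:450],None,fx=8,fy=8,interpolation=2)
gg=cv2.GaussianBlur(cv2.cvtColor(b,cv2.COLOR_BGR2GRAY),(7,7),0)
for p2 in (22,):
    cc=cv2.HoughCircles(gg,cv2.HOUGH_GRADIENT,1.5,60,param1=60,param2=p2,minRadius=45,maxRadius=80)
    ct=optics.get_calibration("top")
    for q in ([] if cc is None else cc[0][:4]):
        u,v=390+q[0]/8-.4,220+q[1]/8-.4;print("sock",q,u,v,onz(ct,u,v,.026).round(4))
E
```

```text
oil [0.5054 0.2126 0.07  ] [ 0.0421 -0.0428  0.095 ]
white [0.5561 0.1399 0.069 ] [0.0423 0.0458 0.096 ]
knob [0.4627 0.1283 0.045 ] [-0.041   0.002   0.1201]
panel [0.4832 0.1428 0.077 ] [-0.0159  0.0018  0.088 ]
caseF [0.5598 0.1963 0.084 ] [0.0775 0.0016 0.081 ]
wallL [0.4395 0.2298 0.052 ] [-0.0021 -0.0945  0.113 ]
wallR [0.549  0.0727 0.052 ] [-0.0019  0.0969  0.113 ]
tips 222.85714285714286 330.0 261.42857142857144
```

send_rows:
  plan:
    - [[0,0,0,0.0505,-0.055,0,0.5],[0,0,0,0.0515,-0.055,0,0.5],[0,0,0,0.0515,-0.055,0,0.5],[0,0,0,0.0515,-0.055,0,0.5],[0,0,0,0,0,0,0.5],[0,0,0,0,0,0.1,0.5],[0,0,0,0,0,0.1,0.5],[0,0,0,0,0,0.1,0.5],[0,0,0,0,0,0.1,0.5],[0,0,0,0,0,0.1,0.5],[0,0,0,0,0,0.1,0.5],[0,0,0,0,0,0.07,0.5],[0,0,0,0,0,0.06,0.5],[0,0,0,0,0,0,0.5],[0,0,0,0,0,0,0.5]]

```text
clock: 24.38
position: [0.5042, 0.2137, 0.0187]
ee_rot: [0.954, 0.299, -0.0, 0.0]
ft_force: [-0.4, -0.8, 0.3]
grip_width: 0.497
grasp_force: 0.0
```

send_rows:
  plan:
    - [[0,0,0,0,0,0,0.4],[0,0,0,0,0,0,0.35],[0,0,0,0,0,0,0.3],[0,0,0,0,0,0,0.2],[0,0,0,0,0,0,0.2],[0,0,0,0,0,0,0.2],[0,0,0,0,0,0,0.2]]
  squeeze: 30

```text
clock: 24.97
position: [0.5048, 0.2141, 0.0197]
ee_rot: [0.954, 0.299, 0.001, -0.0]
ft_force: [-0.9, 0.9, 7.0]
grip_width: 0.271
grasp_force: 29.9
```

send_rows:
  plan:
    - [[0,0,0,0,0,-0.03,0.2],[0,0,0,0,0,-0.07,0.2],[0,0,0,0,0,-0.1,0.2],[0,0,0,0,0,-0.1,0.2],[0,0,0,0,0,-0.1,0.2],[0,0,0,0,0,-0.1,0.2],[0,0,0,0,0,-0.1,0.2],[0,0,0,0,0,-0.1,0.2],[0,0,0,-0.048,0.052,0,0.2]]

```text
clock: 25.72
position: [0.5037, 0.2025, 0.1627]
ee_rot: [0.954, 0.301, 0.003, -0.001]
ft_force: [-0.3, 0.2, -0.6]
grip_width: 0.269
grasp_force: 29.5
```

send_rows:
  plan:
    - [[0,0,0,-0.096,0.104,0,0.2],[0,0,0,-0.096,0.104,0,0.2],[0,0,0,-0.096,0.104,0,0.2],[0,0,0,-0.096,0.104,0,0.2],[0,0,0,-0.096,0.104,0,0.2],[0,0,0,-0.096,0.104,0,0.2],[0,0,0,-0.096,0.104,0,0.2],[0,0,0,-0.096,0.104,0,0.2],[0,0,0,-0.096,0.104,0,0.2],[0,0,0,-0.096,0.104,0,0.2],[0,0,0,-0.096,0.104,0,0.2],[0,0,0,-0.096,0.104,0,0.2],[0,0,0,-0.096,0.104,0,0.2],[0,0,0,-0.096,0.104,0,0.2],[0,0,0,-0.096,0.104,0,0.2],[0,0,0,-0.096,0.104,0,0.2],[0,0,0,-0.096,0.104,0,0.2],[0,0,0,-0.048,0.052,0,0.2],[0,0,0,0,0,0,0.2],[0,0,0,0,0,0,0.2]]

```text
clock: 27.38
position: [0.4332, -0.2919, 0.1584]
ee_rot: [0.955, 0.298, -0.001, -0.0]
ft_force: [0.4, 0.9, -0.4]
grip_width: 0.27
grasp_force: 29.6
```

```bash
python3 - <<'E'
from h import *
for _ in range(2): optics.camera("scene")
o=get_obs();im=optics.camera("wrist");save("w6",im);c=optics.get_calibration("wrist");T=wristT(o,c);np.savez("w6.npz",T=T,p=o["position"],q=o["ee_rot"])
Rm=R.from_quat(o["ee_rot"]).as_matrix();print(o["clock"],np.round(o["position"],4),np.round(o["ft_force"],1),o["grip_width"],o["grasp_force"])
print("pred sock",proj(c,[.475,-.263,.026],T))
h=cv2.cvtColor(im,cv2.COLOR_RGB2HSV)
m=cv2.inRange(h,(105,110,25),(128,255,255));k=cv2.findContours(m,0,2)[0];k=max(k,key=cv2.contourArea)
print(cv2.minAreaRect(k),cv2.contourArea(k));print([onz(c,*q,.026,T)[:2].round(4).tolist() for q in cv2.boxPoints(cv2.minAreaRect(k))])
v=cv2.GaussianBlur(h[:,:,2],(5,5),1);cc=cv2.HoughCircles(v,cv2.HOUGH_GRADIENT,1.5,30,param1=50,param2=22,minRadius=14,maxRadius=32)
for q in cc[0][:8]:
    p=onz(c,q[0],q[1],.026,T);print(q,p.round(4),(Rm.T@(p-o["position"])).round(4),m[int(q[1]),int(q[0])])
E
```

```text
27.4833 [ 0.4342 -0.2902  0.1585] [ 0.1 -0.1 -0.3] 0.26741479181386585 29.58798050880432
pred sock [277.07745949 144.1155245 ]
((304.6829528808594, 162.64633178710938), (123.68962860107422, 73.55784606933594), 38.65980529785156) 8489.5
[[0.4447, -0.2337], [0.5114, -0.2401], [0.5075, -0.3568], [0.4351, -0.3571]]
[281.25 143.25  21.05] [ 0.4779 -0.2658  0.026 ] [0.0498 0.005  0.1325] 255
[477.75     294.75      31.099998] [ 0.4679 -0.5376  0.026 ] [-0.1137  0.2224  0.1323] 0
[324.75     164.25      31.099998] [ 0.4856 -0.3113  0.026 ] [0.0301 0.0468 0.1325] 255
[479.25 119.25  29.45] [ 0.5993 -0.402   0.026 ] [0.0717 0.1862 0.1323] 0
[275.25 254.25  21.05] [ 0.3804 -0.3267  0.026 ] [-0.065  -0.0007  0.1325] 0
[441.75      87.75      31.099998] [ 0.5992 -0.3548  0.026 ] [0.0985 0.1474 0.1324] 0
[455.25 272.25  24.5 ] [ 0.4737 -0.4973  0.026 ] [-0.0859  0.1926  0.1323] 0
[215.25      42.75      31.099998] [ 0.5145 -0.171   0.026 ] [ 0.1341 -0.0519  0.1326] 0
```

send_rows:
  plan:
    - [[0,0,0,0.06,0.005,0,0.2],[0,0,0,0.065,0.005,0,0.2],[0,0,0,0.06,0.005,0,0.2],[0,0,0,0.06,0.005,0,0.2],[0,0,0,0,0,0.1,0.2],[0,0,0,0,0,0.1,0.2],[0,0,0,0,0,0.1,0.2],[0,0,0,0,0,0.1,0.2],[0,0,0,0,0,0.1,0.2],[0,0,0,0,0,0.05,0.2],[0,0,0,0,0,0.05,0.2],[0,0,0,0,0,0,0.2],[0,0,0,0,0,0,0.2]]

```text
clock: 28.62
position: [0.4772, -0.2664, 0.0391]
ee_rot: [0.954, 0.299, -0.0, 0.0]
ft_force: [0.2, 0.4, -0.0]
grip_width: 0.268
grasp_force: 29.6
```

```bash
python3 - <<'E'
from h import *
o=get_obs();print(np.round(o["position"],4),np.round(o["ft_force"],1))
s=optics.camera("scene");save("s6",s);cs=optics.get_calibration("scene");ct=optics.get_calibration("top")
# socket in initial scene+top images: darker ellipse inside block
for n,c,u0,v0,f in(("scene0",cs,320,325,1),("top0",ct,407,239,1)):
    im=cv2.imread(f"pics/{n}.png");g=cv2.GaussianBlur(cv2.resize(im[v0-20:v0+20,u0-20:u0+20],None,fx=8,fy=8,interpolation=2),(9,9),0)[:,:,0]
    cc=cv2.HoughCircles(g,cv2.HOUGH_GRADIENT,2,100,param1=60,param2=25,minRadius=50,maxRadius=120)
    if cc is not None:
        for q in cc[0][:3]:
            u,v=u0-20+q[0]/8-.4,v0-20+q[1]/8-.4;print(n,q,u,v,onz(c,u,v,.026).round(4))
E
```

```text
[ 0.4772 -0.2664  0.0391] [ 0.2  0.4 -0. ]
scene0 [163.  161.   65.2] 319.975 324.725 [ 0.4774 -0.2674  0.026 ]
scene0 [ 63.  147.   58.6] 307.475 322.975 [ 0.4583 -0.2491  0.026 ]
scene0 [247. 299.  73.] 330.475 341.975 [ 0.4704 -0.3112  0.026 ]
```

send_rows:
  plan:
    - [[0,0,0,0,0,0.02,0.2],[0,0,0,0,0,0.02,0.2],[0,0,0,0,0,0.02,0.2],[0,0,0,0,0,0.02,0.2],[0,0,0,0,0,0.015,0.2],[0,0,0,0,0,0.01,0.2],[0,0,0,0,0,0,0.2],[0,0,0,0,0,0,0.2]]

```text
clock: 29.33
position: [0.4768, -0.2664, 0.0179]
ee_rot: [0.954, 0.299, -0.0, -0.0]
ft_force: [-0.9, 0.6, 1.9]
grip_width: 0.271
grasp_force: 30.1
```

send_rows:
  plan:
    - [[0,0,0,0,0,0.005,0.2],[0,0,0,0,0,0,0.2],[0,0,0,0,0,0,0.35],[0,0,0,0,0,0,0.45],[0,0,0,0,0,0,0.5],[0,0,0,0,0,0,0.5],[0,0,0,0,0,-0.05,0.5],[0,0,0,0,0,-0.1,0.5],[0,0,0,0,0,-0.15,0.5],[0,0,0,0,0,-0.15,0.5],[0,0,0,0,0,-0.15,0.5],[0,0,0,0,0,-0.1,0.6],[0,0,0,0,0,0,0.6],[0,0,0,0,0,0,0.6]]

```text
clock: 30.5
position: [0.4775, -0.2666, 0.1582]
ee_rot: [0.954, 0.299, 0.001, 0.0]
ft_force: [-0.6, -0.6, -0.5]
grip_width: 0.6
grasp_force: 0.0
```

```bash
python3 - <<'E'
from h import *
o=get_obs();im=optics.camera("wrist");save("w7",im);c=optics.get_calibration("wrist");T=wristT(o,c)
print(np.round(o["position"],4),"px of top if seated at socket:",proj(c,[.477,-.266,.068],T),proj(c,[.477,-.266,.028],T))
g=cv2.cvtColor(im,cv2.COLOR_RGB2GRAY);h=cv2.cvtColor(im,cv2.COLOR_RGB2HSV)
u,v=proj(c,[.477,-.266,.068],T).astype(int)
b=((h[:,:,0]<100)|(h[:,:,1]<90))&(g<75)
m=np.zeros_like(g);m[v-40:v+30,u-35:u+35]=b[v-40:v+30,u-35:u+35]*255
k=max(cv2.findContours(m,0,1)[0],key=cv2.contourArea);print(cv2.boundingRect(k),cv2.minEnclosingCircle(k),cv2.contourArea(k))
s=optics.camera("scene");save("s7",s);cs=optics.get_calibration("scene")
q=proj(cs,[.477,-.266,.068]);q0=proj(cs,[.477,-.266,.026]);print("scene pred top",q,"mouth",q0)
h=cv2.cvtColor(s,cv2.COLOR_RGB2HSV);x,y=q.astype(int)
blue=cv2.inRange(h,(105,100,30),(128,255,255))
for r in range(y-8,y+26):print(r,"".join("#" if blue[r,cx] else ("o" if s[r,cx].max()<70 else ("w" if s[r,cx].min()>150 else ".")) for cx in range(x-16,x+17)))
E
```

```text
[ 0.4775 -0.2666  0.1582] px of top if seated at socket: [274.6638781  207.69248094] [274.88303699 195.51227433]
(259, 181, 30, 40) ((274.5, 200.42308044433594), 19.583410263061523) 749.5
scene pred top [320.58305799 313.82477979] mouth [319.40950604 324.34144435]
305 .................................
306 .................................
307 .................................
308 ...................###...........
309 ................#######..........
310 ..............#########..........
311 .............ooooo######.........
312 ............#ooooooo#####........
313 ..........##oooooooo######.......
314 .......####oooooooooo######......
315 .......#####ooooooooo######......
316 ....#######oooooooooo#######.....
317 ..#########oooooooooo########....
318 ###########oooooooooo#########...
319 ##########oooooooooo###########..
320 ##########ooooooooooo##########..
321 ##########oooooooooooo##########.
322 ##########ooooooooooo############
323 ##########ooooooooo.o############
324 ##########oooo.....oo############
325 #########ooooooo...oo############
326 #########oooooooo..oo############
327 #########o.ooooo.o..o############
328 #########.....oo..ooo############
329 ##########......oooo#############
330 ##########......oooo#############
331 ###########.....ooo##############
332 ##############.##################
333 #################################
334 #################################
335 #################################
336 #################################
337 .################################
338 .################################
```

The bottle stands seated and upright in the socket: the cap top is at row 314, col 320, as predicted for a base at 10 mm. Next is the drawer.

send_rows:
  plan:
    - [[0,0,0,0.0674,-0.1045,0,0.6],[0,0,0,0.0674,-0.1045,0,0.6],[0,0,0,0.0674,-0.1045,0,0.6],[0,0,0,0.0674,-0.1045,0,0.6],[0,0,0,0.0674,-0.1045,0,0.6],[0,0,0,0.0674,-0.1045,0,0.6],[0,0,0,0.0674,-0.1045,0,0.6],[0,0,0,0.0674,-0.1045,0,0.6],[0,0,0,0.0674,-0.1045,0,0.6],[0,0,0,0.0674,-0.1045,0,0.6],[0,0,0,0.0674,-0.1045,0,0.6],[0,0,0,0.0674,-0.1045,0,0.6],[0,0,0,0.0674,-0.1045,0,0.6],[0,0,0,0.0674,-0.1045,0,0.6],[0,0,0,0.0674,-0.1045,0,0.6],[0,0,0,0.0674,-0.1045,0,0.6],[0,0,0,0,0,0,0.6],[0,0,0,0,0,0,0.6],[0,0,0,0,0,0,0.6]]

```text
clock: 32.18
position: [0.4626, 0.1303, 0.1562]
ee_rot: [0.954, 0.299, -0.001, 0.0]
ft_force: [0.2, 0.7, 0.3]
grip_width: 0.6
grasp_force: 0.0
```

send_rows:
  plan:
    - [[0,0,0,0,0,0.1,0.6],[0,0,0,0,0,0.1,0.6],[0,0,0,0,0,0.1,0.6],[0,0,0,0,0,0.1,0.6],[0,0,0,0,0,0.1,0.6],[0,0,0,0,0,0.1,0.6],[0,0,0,0,0,0.07,0.6],[0,0,0,0,0,0.04,0.6],[0,0,0,0,0,0,0.6],[0,0,0,0,0,0,0.4],[0,0,0,0,0,0,0.3],[0,0,0,0,0,0,0.15],[0,0,0,0,0,0,0.1],[0,0,0,0,0,0,0.1],[0,0,0,0,0,0,0.1],[0,0,0,0,0,0,0.1]]
  squeeze: 40

```text
clock: 33.52
position: [0.4642, 0.1312, 0.016]
ee_rot: [0.954, 0.299, 0.001, -0.0]
ft_force: [1.0, -2.6, 7.0]
grip_width: 0.218
grasp_force: 39.4
```

send_rows:
  plan:
    - [[0,0,0,0.01,0,0,0.1],[0,0,0,0.02,0,0,0.1],[0,0,0,0.03,0,0,0.1],[0,0,0,0.03,0,0,0.1],[0,0,0,0.03,0,0,0.1],[0,0,0,0.03,0,0,0.1],[0,0,0,0.03,0,0,0.1],[0,0,0,0.03,0,0,0.1],[0,0,0,0.03,0,0,0.1],[0,0,0,0.03,0,0,0.1],[0,0,0,0.03,0,0,0.1],[0,0,0,0.03,0,0,0.1],[0,0,0,0.03,0,0,0.1],[0,0,0,0.03,0,0,0.1],[0,0,0,0.02,0,0,0.1],[0,0,0,0.01,0,0,0.1],[0,0,0,0,0,0,0.1],[0,0,0,0,0,0,0.1]]

```text
clock: 35.02
position: [0.533, 0.18, 0.0161]
ee_rot: [0.954, 0.299, 0.001, -0.0]
ft_force: [0.4, 0.7, 5.8]
grip_width: 0.218
grasp_force: 39.2
```

send_rows:
  plan:
    - [[0,0,0,0.005,0,0,0.1],[0,0,0,0.005,0,0,0.1],[0,0,0,0.005,0,0,0.1],[0,0,0,0,0,0,0.1],[0,0,0,0,0,0,0.1]]

```text
clock: 35.43
position: [0.5352, 0.1816, 0.016]
ee_rot: [0.954, 0.299, 0.001, -0.0]
ft_force: [0.0, -0.2, 6.4]
grip_width: 0.222
grasp_force: 39.3
```

send_rows:
  plan:
    - [[0,0,0,0.005,0,0,0.1],[0,0,0,0,0,0,0.1],[0,0,0,0,0,0,0.1]]

```text
clock: 35.68
position: [0.536, 0.1821, 0.016]
ee_rot: [0.954, 0.299, 0.001, -0.0]
ft_force: [0.8, -0.4, 6.8]
grip_width: 0.218
grasp_force: 39.3
```

send_rows:
  plan:
    - [[0,0,0,0.005,0,0,0.1],[0,0,0,0,0,0,0.1],[0,0,0,0,0,0,0.1]]

```text
clock: 35.93
position: [0.5368, 0.1827, 0.0161]
ee_rot: [0.954, 0.299, 0.001, -0.0]
ft_force: [-0.4, -0.1, 5.8]
grip_width: 0.214
grasp_force: 39.3
```

send_rows:
  plan:
    - [[0,0,0,0.005,0,0,0.1],[0,0,0,0,0,0,0.1],[0,0,0,0,0,0,0.1]]

```text
clock: 36.18
position: [0.5373, 0.1831, 0.016]
ee_rot: [0.954, 0.299, 0.001, -0.0]
ft_force: [-0.8, -0.5, 8.3]
grip_width: 0.222
grasp_force: 39.5
```

send_rows:
  plan:
    - [[0,0,0,0.005,0,0,0.1],[0,0,0,0,0,0,0.1],[0,0,0,0,0,0,0.1]]

```text
clock: 36.43
position: [0.5373, 0.183, 0.016]
ee_rot: [0.954, 0.299, -0.0, -0.0]
ft_force: [-5.7, -3.1, 13.6]
grip_width: 0.219
grasp_force: 39.9
```

send_rows:
  plan:
    - [[0,0,0,0.005,0,0,0.1],[0,0,0,0,0,0,0.1],[0,0,0,0,0,0,0.1]]

```text
clock: 36.68
position: [0.5373, 0.1831, 0.0159]
ee_rot: [0.954, 0.299, -0.001, -0.0]
ft_force: [-10.8, -5.1, 16.0]
grip_width: 0.22
grasp_force: 40.4
```

send_rows:
  plan:
    - [[0,0,0,0,0,0,0.3],[0,0,0,0,0,0,0.5],[0,0,0,0,0,0,0.6],[0,0,0,0,0,0,0.6],[0,0,0,0,0,-0.075,0.6],[0,0,0,0,0,-0.1,0.6],[0,0,0,0,0,-0.1,0.6],[0,0,0,0,0,-0.15,0.6],[0,0,0,0,0,-0.15,0.6],[0,0,0,0,0,-0.15,0.6]]

```text
clock: 37.52
position: [0.5382, 0.1837, 0.1612]
ee_rot: [0.954, 0.299, -0.0, 0.0]
ft_force: [0.5, 1.2, -0.4]
grip_width: 0.601
grasp_force: 0.0
```

send_rows:
  plan:
    - [[0,0,0,-0.0633,0.103,0,0.7],[0,0,0,-0.0633,0.103,0,0.8],[0,0,0,-0.0633,0.103,0,0.8],[0,0,0,-0.0633,0.103,0,0.8],[0,0,0,-0.0633,0.103,0,0.8],[0,0,0,-0.0633,0.103,0,0.8],[0,0,0,-0.0633,0.103,0,0.8],[0,0,0,-0.0633,0.103,0,0.8],[0,0,0,-0.0633,0.103,0,0.8],[0,0,0,-0.0633,0.103,0,0.8],[0,0,0,0,0,0,0.8],[0,0,0,0,0,0,0.8],[0,0,0,0,0,0,0.8]]

```text
clock: 38.6
position: [0.5523, -0.0569, 0.1598]
ee_rot: [0.954, 0.299, 0.0, -0.0]
ft_force: [-0.0, 1.5, -0.4]
grip_width: 0.801
grasp_force: 0.0
```

```bash
python3 - <<'E'
from h import *
o=get_obs();im=optics.camera("wrist");save("w8",im);c=optics.get_calibration("wrist");T=wristT(o,c);Rm=R.from_quat(o["ee_rot"]).as_matrix()
print(o["clock"],np.round(o["position"],4))
g=cv2.cvtColor(im,cv2.COLOR_RGB2GRAY);u,v=proj(c,[*o["position"][:2],.081],T).astype(int)
m=np.zeros_like(g);m[v-35:v+35,u-35:u+35]=(g[v-35:v+35,u-35:u+35]>170)*255
k=max(cv2.findContours(m,0,1)[0],key=cv2.contourArea);(a,b),r=cv2.minEnclosingCircle(k);p=onz(c,a,b,.081,T);print(u,v,a,b,r,p.round(4),(Rm.T@(p-o["position"])).round(4))
E
```

```text
38.6 [ 0.5523 -0.0569  0.1598]
275 211 277.4838562011719 212.35484313964844 13.583978652954102 [ 0.5526 -0.0584  0.081 ] [-0.0006  0.0015  0.0788]
```

send_rows:
  plan:
    - [[0,0,0,0,0,0.1,0.8],[0,0,0,0,0,0.1,0.8],[0,0,0,0,0,0.1,0.8],[0,0,0,0,0,0.1,0.8],[0,0,0,0,0,0.1,0.8],[0,0,0,0,0,0.07,0.8],[0,0,0,0,0,0.03,0.8],[0,0,0,0,0,0,0.8],[0,0,0,0,0,0,0.6],[0,0,0,0,0,0,0.5],[0,0,0,0,0,0,0.4],[0,0,0,0,0,0,0.3],[0,0,0,0,0,0,0.3],[0,0,0,0,0,0,0.3],[0,0,0,0,0,0,0.3],[0,0,0,0,0,0,0.3]]

```text
clock: 39.98
position: [0.5531, -0.0572, 0.0411]
ee_rot: [0.954, 0.299, 0.001, -0.0]
ft_force: [-0.3, 1.4, 6.7]
grip_width: 0.389
grasp_force: 39.4
```

send_rows:
  plan:
    - [[0,0,0,0,0,-0.05,0.3],[0,0,0,0,0,-0.1,0.3],[0,0,0,0,0,-0.15,0.3],[0,0,0,0,0,-0.15,0.3],[0,0,0,0,0,-0.15,0.3],[0,0,0,0.0225,-0.048,0,0.3],[0,0,0,0.045,-0.096,0,0.3],[0,0,0,0.045,-0.096,0,0.3],[0,0,0,0.045,-0.096,0,0.3],[0,0,0,0.045,-0.096,0,0.3],[0,0,0,0.045,-0.096,0,0.3],[0,0,0,0.045,-0.096,0,0.3],[0,0,0,0.045,-0.096,0,0.3],[0,0,0,0.0225,-0.048,0,0.3],[0,0,0,0,0,0,0.3],[0,0,0,0,0,0,0.3],[0,0,0,0,0,0,0.3]]

```text
clock: 41.4
position: [0.5238, 0.108, 0.1601]
ee_rot: [0.954, 0.298, 0.0, 0.0]
ft_force: [0.0, -0.6, -0.7]
grip_width: 0.386
grasp_force: 40.0
```

send_rows:
  plan:
    - [[0,0,0,0,0,0.1,0.3],[0,0,0,0,0,0.1,0.3],[0,0,0,0,0,0.1,0.3],[0,0,0,0,0,0.1,0.3],[0,0,0,0,0,0.1,0.3],[0,0,0,0,0,0.06,0.3],[0,0,0,0,0,0.03,0.3],[0,0,0,0,0,0.01,0.3],[0,0,0,0,0,0.01,0.3],[0,0,0,0,0,0.005,0.3],[0,0,0,0,0,0,0.3],[0,0,0,0,0,0,0.3]]

```text
clock: 42.4
position: [0.5245, 0.1096, 0.0381]
ee_rot: [0.954, 0.299, 0.001, -0.0]
ft_force: [-0.8, -0.9, 5.9]
grip_width: 0.391
grasp_force: 40.6
```

send_rows:
  plan:
    - [[0,0,0,0,0,0,0.45],[0,0,0,0,0,0,0.6],[0,0,0,0,0,0,0.7],[0,0,0,0,0,0,0.7],[0,0,0,0,0,-0.05,0.7],[0,0,0,0,0,-0.1,0.7],[0,0,0,0,0,-0.15,0.7],[0,0,0,0,0,-0.15,0.7],[0,0,0,0,0,-0.15,0.7],[0,0,0,0,0,-0.015,0.7],[0,0,0,0,0,0,0.7],[0,0,0,0,0,0,0.7]]

```text
clock: 43.4
position: [0.5233, 0.1097, 0.1598]
ee_rot: [0.954, 0.299, 0.0, -0.0]
ft_force: [0.2, 0.8, -0.3]
grip_width: 0.7
grasp_force: 0.0
```

```bash
python3 - <<'E'
from h import *
o=get_obs();im=optics.camera("wrist");save("w9",im);c=optics.get_calibration("wrist");T=wristT(o,c);Rm=R.from_quat(o["ee_rot"]).as_matrix()
print(o["clock"],np.round(o["position"],4))
g=cv2.cvtColor(im,cv2.COLOR_RGB2GRAY);u,v=proj(c,[*o["position"][:2],.078],T).astype(int)
for th in(150,170):
    m=np.zeros_like(g);m[v-35:v+35,u-35:u+35]=(g[v-35:v+35,u-35:u+35]>th)*255
    k=max(cv2.findContours(m,0,1)[0],key=cv2.contourArea);(a,b),r=cv2.minEnclosingCircle(k);p=onz(c,a,b,.078,T);print(a,b,r,p.round(4),(Rm.T@(p-o["position"])).round(4))
E
```

```text
43.4 [0.5233 0.1097 0.1598]
276.8666687011719 210.5 15.5328950881958 [0.5239 0.1089 0.078 ] [-0.      0.001   0.0818]
283.0 211.0 4.472236156463623 [0.5264 0.1045 0.078 ] [-0.0005  0.0061  0.0818]
```

send_rows:
  plan:
    - [[0,0,0,-0.062,0.118,0,0.8],[0,0,0,-0.062,0.118,0,0.8],[0,0,0,-0.062,0.118,0,0.8],[0,0,0,-0.062,0.118,0,0.8],[0,0,0,-0.062,0.118,0,0.8],[0,0,0,-0.062,0.118,0,0.8],[0,0,0,-0.062,0.118,0,0.8],[0,0,0,-0.062,0.118,0,0.8],[0,0,0,-0.062,0.118,0,0.8],[0,0,0,-0.062,0.118,0,0.8],[0,0,0,0,0,0,0.8],[0,0,0,0,0,0,0.8],[0,0,0,0,0,0,0.8]]

```text
clock: 44.53
position: [0.556, -0.1544, 0.1587]
ee_rot: [0.954, 0.299, -0.001, -0.0]
ft_force: [-0.0, 0.4, -0.4]
grip_width: 0.805
grasp_force: 0.0
```

send_rows:
  plan:
    - [[0,0,0,0,0,0.1,0.8],[0,0,0,0,0,0.1,0.8],[0,0,0,0,0,0.1,0.8],[0,0,0,0,0,0.1,0.8],[0,0,0,0,0,0.1,0.8],[0,0,0,0,0,0.07,0.8],[0,0,0,0,0,0.03,0.8],[0,0,0,0,0,0,0.8],[0,0,0,0,0,0,0.6],[0,0,0,0,0,0,0.5],[0,0,0,0,0,0,0.4],[0,0,0,0,0,0,0.3],[0,0,0,0,0,0,0.3],[0,0,0,0,0,0,0.3],[0,0,0,0,0,0,0.3],[0,0,0,0,0,0,0.3]]

```text
clock: 45.87
position: [0.5574, -0.1549, 0.0411]
ee_rot: [0.954, 0.299, 0.001, 0.0]
ft_force: [-1.6, 1.4, 6.9]
grip_width: 0.41
grasp_force: 39.4
```

send_rows:
  plan:
    - [[0,0,0,0,0,-0.05,0.3],[0,0,0,0,0,-0.1,0.3],[0,0,0,0,0,-0.15,0.3],[0,0,0,0,0,-0.15,0.3],[0,0,0,0,0,-0.15,0.3],[0,0,0,0.0447,-0.115,0,0.3],[0,0,0,0.0447,-0.115,0,0.3],[0,0,0,0.0447,-0.115,0,0.3],[0,0,0,0.0447,-0.115,0,0.3],[0,0,0,0.0447,-0.115,0,0.3],[0,0,0,0.0447,-0.115,0,0.3],[0,0,0,0.0447,-0.115,0,0.3],[0,0,0,0.0447,-0.115,0,0.3],[0,0,0,0.0447,-0.115,0,0.3],[0,0,0,0.0447,-0.115,0,0.3],[0,0,0,0.0447,-0.115,0,0.3],[0,0,0,0.0447,-0.115,0,0.3],[0,0,0,0.0447,-0.115,0,0.3],[0,0,0,0.0447,-0.115,0,0.3]]

```text
clock: 47.45
position: [0.4752, 0.1817, 0.1608]
ee_rot: [0.954, 0.299, 0.0, -0.0]
ft_force: [0.6, 0.3, -0.8]
grip_width: 0.409
grasp_force: 40.2
```

send_rows:
  plan:
    - [[0,0,0,0.0442,-0.115,0,0.3],[0,0,0,0,0,0,0.3],[0,0,0,0,0,0,0.3],[0,0,0,0,0,0,0.3],[0,0,0,0,0,0,0.3]]

```text
clock: 47.87
position: [0.47, 0.2036, 0.1603]
ee_rot: [0.954, 0.298, 0.0, -0.0]
ft_force: [0.0, -0.2, -1.1]
grip_width: 0.403
grasp_force: 40.2
```

send_rows:
  plan:
    - [[0,0,0,0,0,0.1,0.3],[0,0,0,0,0,0.1,0.3],[0,0,0,0,0,0.1,0.3],[0,0,0,0,0,0.1,0.3],[0,0,0,0,0,0.1,0.3],[0,0,0,0,0,0.06,0.3],[0,0,0,0,0,0.03,0.3],[0,0,0,0,0,0.01,0.3],[0,0,0,0,0,0.01,0.3],[0,0,0,0,0,0.005,0.3],[0,0,0,0,0,0,0.3],[0,0,0,0,0,0,0.3]]

```text
clock: 48.87
position: [0.4704, 0.2051, 0.0381]
ee_rot: [0.954, 0.299, 0.001, -0.0]
ft_force: [-0.3, -1.9, 5.5]
grip_width: 0.407
grasp_force: 40.6
```

send_rows:
  plan:
    - [[0,0,0,0,0,0,0.45],[0,0,0,0,0,0,0.6],[0,0,0,0,0,0,0.7],[0,0,0,0,0,0,0.7],[0,0,0,0,0,-0.05,0.7],[0,0,0,0,0,-0.1,0.7],[0,0,0,0,0,-0.15,0.7],[0,0,0,0,0,-0.15,0.7],[0,0,0,0,0,-0.15,0.7],[0,0,0,0,0.1,-0.15,0.7],[0,0,0,0,0.1,-0.15,0.7],[0,0,0,-0.0,0.0805,-0.15,0.7],[0,0,0,-0.04,0,-0.013,0.7],[0,0,0,0,0,0,0.7],[0,0,0,0,0,0,0.7],[0,0,0,0,0,0,0.7]]

```text
clock: 50.2
position: [0.4943, 0.1548, 0.2487]
ee_rot: [0.954, 0.3, -0.001, -0.0]
ft_force: [0.1, 0.3, -0.4]
grip_width: 0.704
grasp_force: 0.0
```

```bash
python3 - <<'E'
from h import *
o=get_obs();im=optics.camera("wrist");save("w10",im);c=optics.get_calibration("wrist");T=wristT(o,c);Rm=R.from_quat(o["ee_rot"]).as_matrix()
print(o["clock"],np.round(o["position"],4))
a=cv2.imread("pics/w1.png");ga=cv2.cvtColor(a,cv2.COLOR_BGR2GRAY);gb=cv2.cvtColor(im,cv2.COLOR_RGB2GRAY)
# same view as w1: compare features
def box(g,lo,hi,x0,x1,y0,y1):
    m=np.zeros_like(g);m[y0:y1,x0:x1]=((g[y0:y1,x0:x1]>=lo)&(g[y0:y1,x0:x1]<=hi))*255
    k=max(cv2.findContours(m,0,1)[0],key=cv2.contourArea);return cv2.boundingRect(k),np.round(cv2.minEnclosingCircle(k)[0],1),cv2.contourArea(k)
print("px/mm ~",310/.3/1000)
for n,g in(("w1",ga),("w10",gb)):
    print(n,"stain",box(g,0,80,200,260,140,205),"buf",box(g,150,255,300,345,165,210),"timer",box(g,140,255,55,135,70,155))
# registration of local patches w1->w10
def shift(x0,x1,y0,y1,s=10):
    t=ga[y0:y1,x0:x1];r=cv2.matchTemplate(gb[y0-s:y1+s,x0-s:x1+s],t,cv2.TM_CCOEFF_NORMED);_,v,_,l=cv2.minMaxLoc(r);return (l[0]-s,l[1]-s,round(v,3))
print("bg case front",shift(170,230,108,116),"timer",shift(62,132,78,148),"stain",shift(208,250,150,195),"buf",shift(300,338,160,202),"panel mid",shift(205,265,118,124),"knob",shift(262,288,126,152),"tray",shift(372,440,172,250),"white",shift(300,335,48,84))
s=optics.camera("scene");save("s10",s);t=optics.camera("top");save("t10",t)
g0=cv2.cvtColor(cv2.imread("pics/scene0.png"),cv2.COLOR_BGR2GRAY);g1=cv2.cvtColor(s,cv2.COLOR_RGB2GRAY)
def sh(x0,x1,y0,y1,k=8):
    r=cv2.matchTemplate(g1[y0-k:y1+k,x0-k:x1+k],g0[y0:y1,x0:x1],cv2.TM_CCOEFF_NORMED);_,v,_,l=cv2.minMaxLoc(r);return(l[0]-k,l[1]-k,round(v,3))
print("scene: timer",sh(150,178,155,180),"stain",sh(196,216,174,208),"buf",sh(233,253,187,222),"white",sh(252,268,158,182))
E
```

```text
50.2 [0.4943 0.1548 0.2487]
px/mm ~ 1.0333333333333334
w1 stain ((213, 153, 32, 37), array([227.5, 171. ]), 811.0) buf ((310, 176, 25, 23), array([322., 187.]), 416.0) timer ((64, 80, 66, 67), array([ 96.7, 113.1]), 2511.0)
w10 stain ((215, 154, 32, 35), array([230.5, 171.9]), 805.5) buf ((314, 176, 24, 24), array([325.5, 187. ]), 428.0) timer ((65, 79, 68, 67), array([ 98.8, 112.9]), 2619.0)
bg case front (7, 3, 0.725) timer (2, -1, 0.991) stain (2, -1, 0.994) buf (3, 0, 0.995) panel mid (4, -7, 0.935) knob (3, -5, 0.898) tray (2, 1, 0.993) white (4, -5, 0.815)
scene: timer (0, 0, 0.999) stain (0, 0, 0.958) buf (0, 0, 0.919) white (1, -5, 0.473)
```

The checks show both bottles back within about 1 mm, the timer unmoved and the drawer front shifted in to its stop. I hand in.

```bash
python3 -c "
from h import *
print(job.hand_in())"
```

```text
the job is handed in; nothing more can be done
None
```

The job is done and handed in: the oil dropper stands fully down in the blue block's round socket, the drawer is shut to its stop with the white bottle still in it, both bottles are back within about 1 mm of where they stood, and the timer has not moved.

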